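# Put the tea things back on their own stands

## Task

The tea things on this pantry shelf have been put back on one another's stands. Swap them round so that each stands in the middle of its own: the teapot on the round cork trivet, the espresso cup on the white saucer, the honey jar on the square dark wooden coaster, and the butter box lengthways on the oblong pine board. The empty hexagonal stone tile is free for setting something aside on the way; keep everything upright and set it down gently, never dropping it.

Things in the scene. Friction and masses are not known exactly. Their poses are not given: they have to be found in the camera images.
- teapot: White ceramic teapot, loose, 0.45 kg, lid fixed on. Body 100 mm across, lid knob top at 94 mm. A steel bail arch in the xz plane, 111 mm wide, carries a straight wooden grip along x: 60 long, 16 wide (y), 14 mm high, centre 135 mm above the origin; lift it there from above, fingers closing along y. Spout reaches 87 mm along +x, 77 mm high. Origin: centre of its underside; z up.
- cup: White espresso cup, loose, about 0.14 kg: open, 60 mm outside diameter, 55 mm high, with a loop handle on its +y side that reaches about 36 mm beyond the wall; grip the outside of the cup along its x axis, about 30 mm above its underside. Origin: centre of its underside; z up.
- jar: Amber glass honey jar with a steel screw lid, loose, about 0.25 kg: round, 54 mm in diameter, 85 mm high; grip about 45 mm above its underside, from any side. Origin: centre of its underside; z up.
- box: Wooden butter box with its lid on (one rigid piece), loose, about 0.2 kg: 90 mm long (x), 50 mm wide (y), 52 mm high, plus a round wooden knob 18 mm in diameter and 12 mm high in the middle of the top; grip it across y about 35 mm above its underside. Origin: centre of its underside; z up.
- trivet: The teapot's stand: round cork trivet, 140 mm in diameter. Fixed, 12 mm high, flat top. Origin: centre of its underside.
- saucer: The espresso cup's stand: round white ceramic saucer, 120 mm in diameter, no raised rim. Fixed, 12 mm high, flat top. Origin: centre of its underside.
- coaster: The honey jar's stand: square dark wooden coaster, 120 x 120 mm. Fixed, 12 mm high, flat top. Origin: centre of its underside.
- board: The butter box's stand: oblong pale pine board, 150 mm long (x) and 90 mm wide (y). Fixed, 12 mm high, flat top. Origin: centre of its underside.
- tile: The free spot, empty at the start: hexagonal stone tile, 120 mm across flats, belongs to none of the things. Fixed, 12 mm high, flat top. Origin: centre of its underside. At the start each of the four stands carries one thing that is not its own.
Not all that is in view belongs to the job. What is shaped like the cup but pink or turquoise is not meant.

How it is judged:
By the outcome, as a careful person would: the job done as asked, in the order asked, and still so for the second after the job is handed in, with the robot touching nothing.
It also fails if it takes over 144 s, if anything falls off the work surface, if the arm or the gripper's body presses on something with over 40 N, if the wrist force passes 120 N, or if a joint passes its speed limit or range.

## Robot

A 7-joint arm with a two-finger parallel gripper is mounted at the origin on the work surface. World frame = base frame: x ahead of the robot, y to its left, z up, the work surface at z = 0. Lengths are in m, angles in rad, forces in N, time in s.
With the tool pointing down it reaches from about 0.4 to 0.85 m from the base axis. Payload 4.5 kg.
Tool frame: the origin (TCP) lies midway between the tips of the shut fingers; the grasp point (between the pads) lies 19 mm behind it (r.tcp_to_grasp is the distance from the TCP to the grasp point, in m); z points along the fingers, y is the line along which they close (so a half turn about z gives the same grasp; the last joint's range is limited). The gripper opens to 88 mm and grips with 3 to 60 N. Pads are 18 mm wide; open, the fingers measure 123 mm over their backs; the gripper's body (75 mm by 187 mm) begins 45 mm behind the grasp point.
Start: joints at [-1.121, 0.689, -0.195, 1.565, 0.157, 0.902, -0.215], TCP at [0.252, 0.572, 0.239] pointing down, gripper open.
Joint ranges: [-3.01, 3.01], [-0.46, 2.08], [-1.47, 1.51], [0.13, 2.56], [-1, 4.14], [0.04, 2.09], [-2.66, 2.66]. Speed limits (rad/s): [2.57, 2.57, 3.14, 3.14, 3.14, 3.14, 3.14].

## Interface

Orientations are given as [roll, pitch, yaw] about the fixed x, y, z axes, in that order (R = Rz(yaw) Ry(pitch) Rx(roll)).
In Python, from plant import r, cams, ticket gives the robot as it stands.
- The arm moves only by the tool move_arm, never from a script. Its argument "plan" is a list of rows, each a list of 2 entries, a list of its own where there are three numbers: the shift along the tool's x, y, z in m, then the turn about the tool's z in rad. A call has 1 to 12 rows; each row is the pose to reach, as a shift and turn from the pose commanded when the call began, along the tool's axes at that moment; what a row does not reach only later rows make up. A row lasts 1/12 s, in which the tool goes at most 41.7 mm and 7.16 degrees, less where a joint would pass 70% of its speed; a pose out of reach is approached as far as the arm can. A call with a gripper value outside its range is refused whole. "grip" is the opening, from -1 (shut) to 1 (fully open), set as the call begins (left out, the last holds). The fingers move at their own pace and stop on an object; "force" is the grip in N (left out, the last holds). Time passes only in rows, so rows that repeat a pose let the fingers close. It gives the time, the measured TCP pose, the force, the opening and the grip force at its end, in the units of the state.
- r.observe(): the state, without advancing time (a new reading comes with each control period).
- cams.grab_frame(name): name is "side" or "top"; returns a dict with "img" (384x512x3 uint8, red, green, blue), "range_z" (384x512 float32, m along the optical axis (not along the pixel's ray), 0 where there is no reading), "fov_y" (degrees; the focal length in pixels is half the picture's height over the tangent of half this angle, whatever the lens; pixels are square), "cx", "cy" (the principal point, pixels), "dist_coeffs" ([k1, k2, p1, p2, k3] as OpenCV has them; the pictures are not rectified), "R" (3x3) and "t" (3): a world point X has camera coordinates R X + t. Camera axes: x right, y down, z forward; pixel columns grow to the right and rows downward; lengths in m; the calibration is good to about 2 mm. A picture is of the moment at which its call begins.
- ticket.finish_job(): hands the job in; it is judged then, once.
The state is a dict: "time": time; "qpos": joint angles; "joint_vel": joint speeds; "joint_efforts": joint torques, N m; "position": TCP position; "orientation": TCP orientation; "wrist_force": force on the tool from outside, world axes, zero at the start; "wrist_torque": the same for the moment, N m; "grip_width": finger opening in m; "grasp_force": force on a finger pad.
Only numpy, scipy, OpenCV 4.12 (cv2) and the standard library are available. Lean on these libraries where they do the work, as an engineer would, in place of code of your own. Each camera call takes 0.05 s, during which the arm holds its last target. There are 200 camera calls.

## Working session

There is one attempt and no reset: what is moved stays moved. The work goes in short steps, Python scripts to look and compute and a tool call to move; the robot and the scene stay as the last step left them, time stands still between calls to the robot, and variables do not carry over. Pictures are saved under pics/ and viewed, at most 14 in all, crops included, and the job is handed in when it is done.

Besides the shell and the picture viewer there is one more tool, called after ">>>" by a JSON object that holds its "name" and its "arguments", one argument or row to a line. move_arm: Moves the arm, as the interface text tells. Its arguments: {"type":"object","properties":{"plan":{"type":"array"},"grip":{"type":"number"},"force":{"type":"number"}},"required":["plan"]}

```bash
ls; mkdir -p pics
cat > h.py <<'E'
import numpy as np, cv2
from plant import r, cams, ticket
def K(f):
    h=f["img"].shape[0]; F=h/2/np.tan(np.radians(f["fov_y"])/2)
    return np.array([[F,0,f["cx"]],[0,F,f["cy"]],[0,0,1.]])
def rays(f,px):
    p=cv2.undistortPoints(np.array(px,float).reshape(-1,1,2),K(f),np.array(f["dist_coeffs"],float)).reshape(-1,2)
    return np.c_[p,np.ones(len(p))]
def onplane(f,px,z):
    d=rays(f,px)@f["R"]; c=-np.array(f["R"]).T@np.array(f["t"])
    return c+d*((z-c[2])/d[:,2])[:,None]
def cloud(f):
    h,w=f["range_z"].shape; v,u=np.mgrid[:h,:w]
    d=rays(f,np.c_[u.ravel(),v.ravel()])*f["range_z"].reshape(-1,1)
    X=(d-np.array(f["t"]))@np.array(f["R"]); X[f["range_z"].ravel()==0]=np.nan
    return X.reshape(h,w,3)
def proj(f,X):
    p,_=cv2.projectPoints(np.array(X,float).reshape(-1,1,3),cv2.Rodrigues(np.array(f["R"],float))[0],np.array(f["t"],float),K(f),np.array(f["dist_coeffs"],float)); return p.reshape(-1,2)
def save(n,img,s=1.5): cv2.imwrite("pics/"+n,cv2.resize(img[...,::-1],None,fx=s,fy=s,interpolation=cv2.INTER_CUBIC))
E
python3 - <<'E'
from h import *
import pickle
s=r.observe();print(s["time"],s["position"],s["orientation"],s["grip_width"],r.tcp_to_grasp)
for n in("top","side"):
    f=cams.grab_frame(n); save(n+"0.png",f["img"]); pickle.dump(f,open(n+"0.pkl","wb"))
    print(n,-f["R"].T@f["t"],f["R"][2],f["fov_y"],f["dist_coeffs"],np.nanmean(f["range_z"]==0))
E
```

```text
pics
0.0 [0.25221637 0.5711717  0.23792157] [-3.13980355e+00  1.25361916e-04  2.72596404e+00] 0.08837140968849358 0.0187
top [ 0.32884293 -0.09740138  1.18721753] [ 0.10121217 -0.00117097 -0.99486417] 50.65042738377069 [0.03704988 0.         0.         0.         0.        ] 0.003946940104166667
side [ 0.32671294 -1.19231591  0.85603955] [ 0.08373076  0.80192643 -0.59152612] 46.69198702044004 [-0.06443099  0.          0.          0.          0.        ] 0.0040435791015625
```

View pics/top0.png

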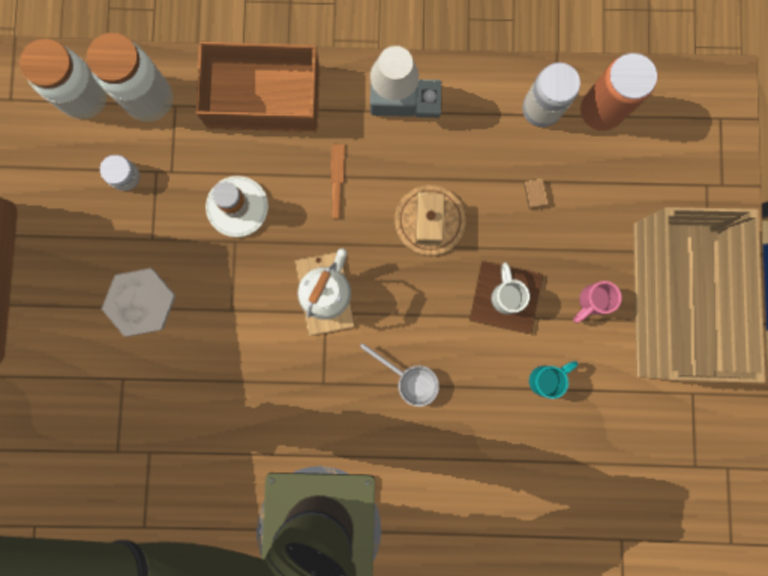

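View pics/side0.png

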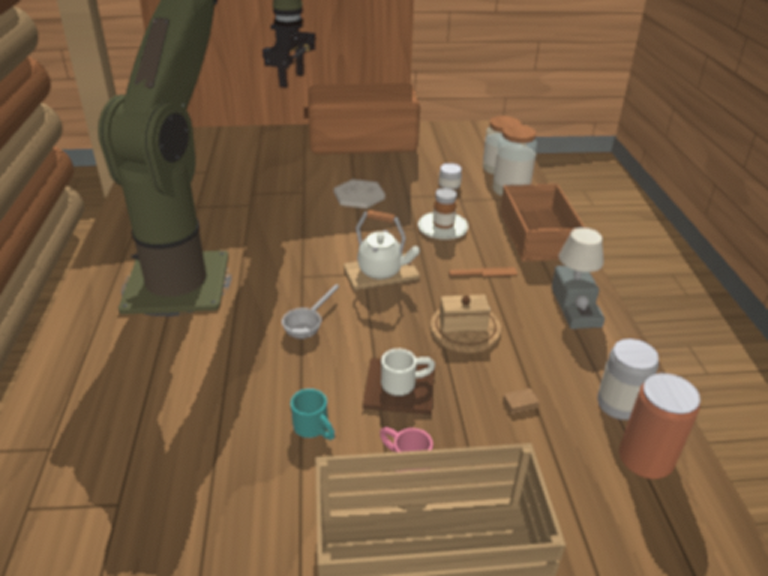

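The top view shows the jar on the saucer (237,205), the box on the trivet (430,220), the teapot on the board (324,290), the white cup on the coaster (508,295) and the empty tile (138,300). The pink cup (602,298) and turquoise cup (550,381) are decoys. The white cup is the one that fits, because it is white and stands on a stand. The side view agrees.

```bash
cat > m.py <<'E'
from h import *
import sys,pickle
def clouds(fs):
    return np.vstack([np.c_[cloud(f).reshape(-1,3),f["img"].reshape(-1,3)] for f in fs])
if __name__=="__main__":
    fs=[pickle.load(open(n+"0.pkl","rb")) for n in("top","side")]
    save("crop_cup.png",fs[0]["img"][160:280,290:430],5)
    for f in fs:
        P=cloud(f); t=P[...,2]
        print("table z",np.nanmedian(t[np.abs(t)<.03]))
    f=fs[0];P=cloud(f);z=P[...,2]
    roi=dict(saucer=(237,205,36),trivet=(430,220,40),board=(324,292,50),coaster=(508,297,45),tile=(138,300,40))
    for n,(u,v,R) in roi.items():
        u,v,R=[int(a/1.5) for a in(u,v,R)]
        Q=P[v-R:v+R+1,u-R:u+R+1].reshape(-1,3)
        s=Q[(Q[:,2]>.007)&(Q[:,2]<.018)]
        rc=cv2.minAreaRect(s[:,:2].astype(np.float32)*1000); c,rad=cv2.minEnclosingCircle(s[:,:2].astype(np.float32)*1000)
        print(n,len(s),"zmed",np.median(s[:,2]).round(4),"rect",np.round(rc[0],1),np.round(rc[1],1),round(rc[2],1),"circ",np.round(c,1),round(rad,1))
        for lo,hi in((.025,.2),(.045,.2)):
            o=Q[(Q[:,2]>lo)]
            if len(o)<20: continue
            rc=cv2.minAreaRect(o[:,:2].astype(np.float32)*1000)
            print("   obj",lo,len(o),"zmax",np.percentile(o[:,2],[50,90,99]).round(3),"rect",np.round(rc[0],1),np.round(rc[1],1),round(rc[2],1))
E
python3 m.py
```

```text
table z 0.0010614803312239338
table z -0.00014015645976997085
saucer 897 zmed 0.0131 rect [610.7 179.8] [127.3 136.7] 4.3 circ [621.  176.9] 82.6
   obj 0.025 426 zmax [0.095 0.099 0.102] rect [610.2 181. ] [53.3 50. ] 87.5
   obj 0.045 384 zmax [0.096 0.1   0.102] rect [610.2 181. ] [53.3 50. ] 87.5
trivet 1077 zmed 0.0128 rect [ 591.1 -199.4] [137.5 138.5] 66.9 circ [ 587.9 -194.8] 80.4
   obj 0.025 617 zmax [0.064 0.068 0.078] rect [ 586.1 -194.4] [89.8 49.2] 0.8
   obj 0.045 585 zmax [0.064 0.068 0.079] rect [ 586.1 -194.8] [89.8 48.4] 0.8
board 586 zmed 0.0127 rect [438.    9.8] [201.4 126.2] 21.3 circ [441.3   1.5] 114.3
   obj 0.025 1066 zmax [0.086 0.153 0.157] rect [445.1 -11.3] [ 94.8 125.6] 36.1
   obj 0.045 1061 zmax [0.086 0.153 0.157] rect [445.4 -11.8] [ 94.8 124.5] 36.1
coaster 1297 zmed 0.0126 rect [ 446.5 -347.5] [142.  146.9] 76.7 circ [ 445.3 -352.2] 98.8
   obj 0.025 286 zmax [0.058 0.068 0.071] rect [ 452.4 -340.9] [89.3 58.6] 34.3
   obj 0.045 200 zmax [0.063 0.069 0.072] rect [ 452.4 -340.9] [89.3 58.6] 34.3
tile 1514 zmed 0.0125 rect [416.3 363.1] [135.5 134.1] 28.5 circ [413.9 360. ] 74.8
```

View pics/crop_cup.png

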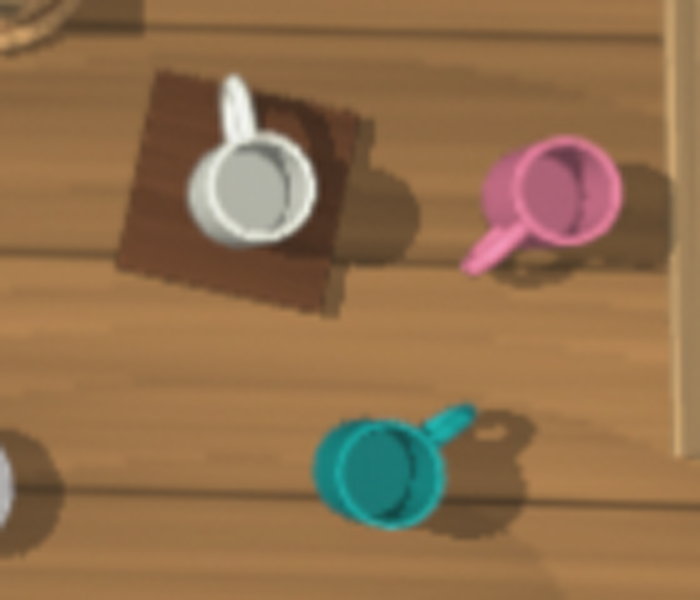

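The crop confirms that the white cup on the dark coaster is the one meant: rim centre at about (265,187) in the crop, handle pointing up. Pink and turquoise stand on the bare table. Next I'll get clean fits from masks.

```bash
cat > fit.py <<'E'
from h import *
from scipy.optimize import least_squares
def circ(p):
    s=least_squares(lambda q:np.hypot(p[:,0]-q[0],p[:,1]-q[1])-q[2],[*p.mean(0)[:2],.05],loss="soft_l1",f_scale=.001); return (s.x*1000).round(1)
def big(m):
    m=cv2.morphologyEx(m.astype(np.uint8),cv2.MORPH_OPEN,np.ones((3,3)))
    cs=cv2.findContours(m,cv2.RETR_EXTERNAL,cv2.CHAIN_APPROX_NONE)[0]; return max(cs,key=cv2.contourArea).reshape(-1,2)
def roi(shape,u,v,R):
    m=np.zeros(shape,bool); m[int((v-R)/1.5):int((v+R)/1.5)+1,int((u-R)/1.5):int((u+R)/1.5)+1]=1; return m
def rect(p):
    c,wh,a=cv2.minAreaRect((p[:,:2]*1000).astype(np.float32)); 
    if wh[0]<wh[1]: wh=wh[::-1];a+=90
    return np.round(c,1),np.round(wh,1),round(a%180,1)
E
cat > m2.py <<'E'
from fit import *
import pickle
f=pickle.load(open("top0.pkl","rb")); P=cloud(f); z=cv2.medianBlur(P[...,2].astype(np.float32),3); S=z.shape
for n,(u,v,R) in dict(saucer=(237,205,40),trivet=(430,220,45),board=(324,292,52),coaster=(508,297,45),tile=(138,300,45)).items():
    # stand plus whatever stands on it inside its own outline; the outline from hull
    m=(z>.007)&(z<.018)&roi(S,u,v,R)
    h=cv2.convexHull(np.vstack([c.reshape(-1,2) for c in cv2.findContours(cv2.morphologyEx(m.astype(np.uint8),cv2.MORPH_OPEN,np.ones((3,3))),0,1)[0] if cv2.contourArea(c)>15]))
    p=onplane(f,h.reshape(-1,2),.012)
    print(n,"rect",rect(p),"circ",circ(p))
hsv=cv2.cvtColor(f["img"],cv2.COLOR_RGB2HSV)
# box / jar tops, cup rim
for n,(u,v,R),lo,hi,zt in (("jar",(230,200,25),.085,.11,.097),("boxtop",(430,215,40),.056,.072,.064),("boxknob",(430,215,40),.072,.085,.076),("cup rim+handle",(508,290,35),.05,.08,.067),("grip",(320,290,40),.138,.17,.154),("pot",(324,290,48),.04,.2,.1)):
    m=(z>lo)&(z<hi)&roi(S,u,v,R)
    try: c=big(m)
    except Exception as e: print(n,m.sum());continue
    p=onplane(f,c,zt); print(n,m.sum(),"rect",rect(p),"circ",circ(p))
g=roi(S,508,290,35)&(hsv[...,1]<60)&(hsv[...,2]>110)
img=cv2.cvtColor(f["img"],cv2.COLOR_RGB2BGR); print("cup white",g.sum(),rect(onplane(f,big(g),.067)))
w=roi(S,320,290,40)&(hsv[...,0]<15)&(hsv[...,1]>140)&(z>.12)
c=big(w); print("grip colour",w.sum(),rect(onplane(f,c,.154)))
o=f["img"][160:230,185:245]; save("crop_pot.png",o,9)
for k in ((1,0),): pass
E
python3 m2.py
```

```text
saucer rect (array([608.1, 178.2]), array([118.4, 116.9]), 136.6) circ [609.7 180.9  60.9]
trivet rect (array([ 590.8, -199.2]), array([137.2, 135.9]), 136.4) circ [ 590.9 -199.2   69.3]
board rect (array([441.7,   2.9]), array([149.5,  89.4]), 12.4) circ [441.9   9.5  79.2]
coaster rect (array([ 443.2, -349.1]), array([120.3, 119.9]), 78.9) circ [ 440.8 -349.2   76.2]
tile rect (array([416.1, 359.9]), array([130.7, 121.6]), 47.2) circ [416.8 360.2  64.1]
jar 253 rect (array([610.5, 183.7]), array([47.6, 46.2]), 2.6) circ [610.9 183.5  23.4]
boxtop 529 rect (array([ 586.2, -194.6]), array([89.1, 47.9]), 0.8) circ [ 585.4 -195.5   39.6]
boxknob 29 rect (array([ 586.1, -194.9]), array([14.2, 11.2]), 1.0) circ [ 586.2 -195.     7. ]
cup rim+handle 181 rect (array([ 481.3, -340.5]), array([32.7,  9.8]), 11.4) circ [ 480.1 -340.    10.6]
grip 170 rect (array([437.1,   0.6]), array([69.8, 16.1]), 155.4) circ [438.5   2.2  19.7]
pot 1064 rect (array([448.3,  -1.9]), array([121.8,  93.2]), 8.7) circ [435.1  -4.8  46.9]
cup white 540 (array([ 449.9, -348.6]), array([88.6, 67.8]), 162.1)
grip colour 82 (array([4.401e+02, 4.000e-01]), array([52.7,  9.2]), 155.4)
```

View pics/crop_pot.png

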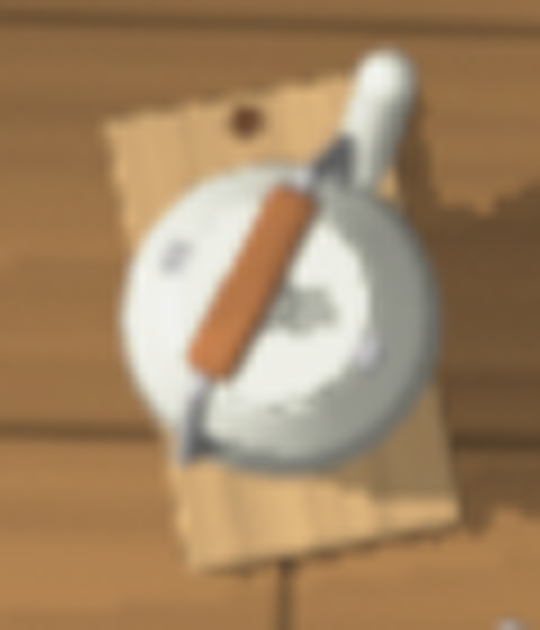

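The pot's grip runs at -24.6°, with the spout up and to the right (about (385,75) in the crop). The board's long axis is at about 12.4°. Now the cup centre, the pink cup's clearance, and a move helper.

```bash
cat > go.py <<'E'
from h import *
import sys
from scipy.spatial.transform import Rotation as Ro
def go(*tg):
    """each target: x,y,z (mm, TCP), yaw deg. Prints shift in tool axes from present pose and turn about tool z"""
    s=r.observe(); p=np.array(s["position"]); e=s["orientation"]; 
    print("t",round(s["time"],2),"p",(p*1000).round(1),"rpy",np.degrees(e).round(1),"w",round(s["grip_width"]*1000,1),"gf",round(float(np.max(s["grasp_force"])),1),"F",np.round(s["wrist_force"],1),"q",np.round(s["qpos"],2))
    for x,y,z,yaw in tg:
        R=Ro.from_euler("xyz",[np.pi,0,np.radians(yaw if 0 else np.degrees(e[2]))]).as_matrix()
        d=R.T@(np.array([x,y,z])/1000-p); turn=-(np.radians(yaw)-e[2]); turn=(turn+np.pi)%(2*np.pi)-np.pi
        print((x,y,z,yaw),"->",d.round(4),turn.round(3),"rows>=",int(np.ceil(max(np.linalg.norm(d)/.0417,abs(turn)/.125))))
        p=np.array([x,y,z])/1000; e=[e[0],e[1],np.radians(yaw)]
if __name__=="__main__": go(*[tuple(map(float,a.split(","))) for a in sys.argv[1:]])
E
python3 - <<'E'
from fit import *
import pickle
f=pickle.load(open("top0.pkl","rb"));g=pickle.load(open("side0.pkl","rb"))
print("rim",onplane(f,[[343,197.4]],.067)*1000, "pink handle tip",onplane(f,[[382.5,213.5],[403,198]],.04)*1000)
for h in(f,g):
    P=cloud(h).reshape(-1,3); m=(np.hypot(P[:,0]-.452,P[:,1]+.345)<.055)&(P[:,2]>.02)&(P[:,2]<.075); Q=P[m]
    print("cup",m.sum(),np.percentile(Q[:,:2],[1,99],axis=0).round(4).tolist(), "rim pts",circ(Q[(Q[:,2]>.061)&(Q[:,0]<.466)]),"wall",circ(Q[(Q[:,0]<.46)&(Q[:,2]<.06)&(Q[:,2]>.03)]))
    m=(np.hypot(P[:,0]-.61,P[:,1]-.182)<.04)&(P[:,2]>.03)&(P[:,2]<.085); print("jar wall",m.sum(),circ(P[m]))
    m=(np.hypot(P[:,0]-.438,P[:,1])<.055)&(P[:,2]>.02)&(P[:,2]<.05); print("pot wall",m.sum(),circ(P[m]) if m.sum()>10 else 0)
    m=(np.hypot(P[:,0]-.438,P[:,1])<.045)&(P[:,2]>.137)&(P[:,2]<.16); print("grip",m.sum(),rect(P[m]), P[m].mean(0))
E
python3 go.py 610.5,182,200,106 610.5,182,38,106
```

```text
rim [[ 439.93856257 -353.06307486   67.        ]] pink handle tip [[ 399.74507562 -470.24313486   40.        ]
 [ 445.10422321 -528.20645577   40.        ]]
cup 332 [[0.4107, -0.3773], [0.5009, -0.3203]] rim pts [ 439.7 -349.2   27.5] wall [ 439.6 -347.7   27.7]
jar wall 164 [612.5 183.3  25.7]
pot wall 19 [4.388e+02 2.000e-01 4.920e+01]
grip 175 (array([438.8,   0.7]), array([83.8, 16.6]), 154.9) [4.37776248e-01 1.34457028e-04 1.52659801e-01]
cup 667 [[0.4132, -0.3806], [0.5039, -0.3209]] rim pts [ 442.4 -351.5   27.4] wall [ 442.1 -351.7   27.8]
jar wall 206 [613.3 183.2  25.3]
pot wall 173 [441.2   2.2  48.9]
grip 122 (array([4.414e+02, 2.000e-01]), array([79.2, 20.2]), 155.4) [ 0.44119313 -0.00301221  0.14917496]
t 0.1 p [252.3 571.2 238. ] rpy [-179.9    0.   156.2] w 88.1 gf 0.0 F [ 0.5 -0.7  0.2] q [-1.12  0.69 -0.19  1.57  0.16  0.9  -0.22]
(610.5, 182.0, 200.0, 106.0) -> [-0.4849 -0.2114  0.038 ] 0.876 rows>= 13
(610.5, 182.0, 38.0, 106.0) -> [ 0.    -0.     0.162] 0.0 rows>= 4
```

>>> {"name": "move_arm", "arguments": {
  "plan": [
    [[-0.2, -0.09, 0.01], 0.4],
    [[-0.2, -0.09, 0.01], 0.4],
    [[-0.2, -0.09, 0.01], 0.4],
    [[-0.2, -0.09, 0.01], 0.4],
    [[-0.2, -0.09, 0.01], 0.4],
    [[-0.4855, -0.212, 0.038], 0.876],
    [[-0.4855, -0.212, 0.038], 0.876],
    [[-0.4855, -0.212, 0.038], 0.876],
    [[-0.4855, -0.212, 0.038], 0.876],
    [[-0.4855, -0.212, 0.038], 0.876],
    [[-0.4855, -0.212, 0.038], 0.876],
    [[-0.4855, -0.212, 0.038], 0.876]
  ],
  "grip": 1,
  "force": 20
}}

```text
time: 1.1
position: [0.5905, 0.2028, 0.2029]
orientation: [-3.141, 0.0, 1.85]
wrist_force: [1.0, 0.9, 0.1]
grip_width: 0.0882
grasp_force: 0.0
```

```bash
python3 go.py 612,183,120,106 612,183,38,106
```

```text
t 1.1 p [590.5 202.8 202.9] rpy [-179.9    0.   106. ] w 88.2 gf 0.0 F [1.  0.9 0.1] q [-0.4   0.73 -0.    1.61  0.    0.81 -0.13]
(612.0, 183.0, 120.0, 106.0) -> [-0.025   0.0152  0.0829] -0.0 rows>= 3
(612.0, 183.0, 38.0, 106.0) -> [ 0.    -0.     0.082] 0.0 rows>= 2
```

>>> {"name": "move_arm", "arguments": {
  "plan": [
    [[-0.0125, 0.0075, 0.04], 0],
    [[-0.025, 0.015, 0.083], 0],
    [[-0.025, 0.015, 0.083], 0],
    [[-0.025, 0.015, 0.083], 0]
  ]
}}

```text
time: 1.43
position: [0.609, 0.1832, 0.1177]
orientation: [-3.135, 0.0, 1.848]
wrist_force: [0.1, 0.1, 0.7]
grip_width: 0.088
grasp_force: 0.0
```

```bash
python3 go.py 612,183,38,106
```

```text
t 1.43 p [609.  183.2 117.7] rpy [-179.6    0.   105.9] w 88.0 gf 0.0 F [0.1 0.1 0.7] q [-0.36  0.86 -0.01  1.63  0.01  0.67 -0.1 ]
(612.0, 183.0, 38.0, 106.0) -> [-0.001   0.0028  0.0797] -0.002 rows>= 2
```

>>> {"name": "move_arm", "arguments": {
  "plan": [
    [[-0.001, 0.003, 0.03], 0],
    [[-0.001, 0.003, 0.06], 0],
    [[-0.001, 0.003, 0.08], 0],
    [[-0.001, 0.003, 0.08], 0]
  ]
}}

```text
time: 1.77
position: [0.6116, 0.1863, 0.039]
orientation: [-3.137, -0.001, 1.852]
wrist_force: [-1.4, 0.2, 0.4]
grip_width: 0.0879
grasp_force: 0.0
```

>>> {"name": "move_arm", "arguments": {
  "plan": [
    [[0, 0, 0], 0],
    [[0, 0, 0], 0],
    [[0, 0, 0], 0],
    [[0, 0, 0], 0],
    [[0, 0, 0], 0],
    [[0, 0, 0], 0]
  ],
  "grip": -1,
  "force": 20
}}

```text
time: 2.27
position: [0.6143, 0.1846, 0.0416]
orientation: [3.141, -0.0, 1.85]
wrist_force: [-2.0, 0.7, 5.3]
grip_width: 0.0534
grasp_force: 20.0
```

```bash
python3 go.py 612,183,140,106 416.5,360,140,130 416.5,360,39,130
```

```text
t 2.27 p [614.3 184.6  41.6] rpy [180.  -0. 106.] w 53.4 gf 20.0 F [-2.   0.7  5.3] q [-0.36  0.97 -0.01  1.64  0.02  0.53 -0.1 ]
(612.0, 183.0, 140.0, 106.0) -> [-0.0009 -0.0026 -0.0984] -0.0 rows>= 3
(416.5, 360.0, 140.0, 130.0) -> [ 0.224  -0.1391 -0.    ] -0.419 rows>= 7
(416.5, 360.0, 39.0, 130.0) -> [-0.    -0.     0.101] 0.0 rows>= 3
```

>>> {"name": "move_arm", "arguments": {
  "plan": [
    [[0, 0, -0.015], 0],
    [[0, 0, -0.04], 0],
    [[0, 0, -0.07], 0],
    [[0, 0, -0.1], 0],
    [[0, 0, -0.1], 0]
  ]
}}

```text
time: 2.68
position: [0.6181, 0.1855, 0.1472]
orientation: [3.13, -0.001, 1.849]
wrist_force: [0.6, 0.3, -1.5]
grip_width: 0.0534
grasp_force: 20.0
```

>>> {"name": "move_arm", "arguments": {
  "plan": [
    [[0.01, -0.006, 0], -0.01],
    [[0.035, -0.022, 0], -0.06],
    [[0.065, -0.04, 0], -0.12],
    [[0.095, -0.06, 0], -0.18],
    [[0.125, -0.079, 0], -0.24],
    [[0.155, -0.098, 0], -0.3],
    [[0.185, -0.117, 0], -0.36],
    [[0.21, -0.132, 0], -0.4],
    [[0.22, -0.14, 0], -0.419],
    [[0.224, -0.142, 0], -0.419],
    [[0.224, -0.142, 0], -0.419],
    [[0.224, -0.142, 0], -0.419]
  ]
}}

```text
time: 3.68
position: [0.4171, 0.3591, 0.1401]
orientation: [-3.141, 0.002, 2.266]
wrist_force: [-0.1, 0.1, -2.0]
grip_width: 0.0535
grasp_force: 20.0
```

```bash
python3 go.py 416.5,360,41,130
python3 - <<'E'
from h import *
for n in("top","side"):
    f=cams.grab_frame(n); P=cloud(f).reshape(-1,3)
    s=r.observe(); print((s["position"]*1000).round(1))
    m=(np.hypot(P[:,0]-.4165,P[:,1]-.36)<.045)&(P[:,2]>.06)&(P[:,2]<.135)
    from fit import circ
    print(m.sum(),circ(P[m]) if m.sum()>20 else 0, np.percentile(P[m][:,2],[1,50]) if m.sum()>20 else 0)
E
```

```text
t 3.68 p [417.1 359.1 140.1] rpy [-1.800e+02  1.000e-01  1.298e+02] w 53.5 gf 20.0 F [-0.1  0.1 -2. ] q [-0.76  0.73 -0.06  1.89  0.09  0.53 -0.19]
(416.5, 360.0, 41.0, 130.0) -> [0.0011 0.0001 0.0991] -0.003 rows>= 3
[417.6 358.7 140.2]
34 [415.5 357.7  26.9] [0.11277746 0.12687459]
[417.8 358.7 140.3]
76 [417.1 355.   25.4] [0.10897431 0.12179596]
```

>>> {"name": "move_arm", "arguments": {
  "plan": [
    [[0, 0, 0.01], 0],
    [[0, 0, 0.03], 0],
    [[0, 0, 0.055], 0],
    [[0, 0, 0.075], 0],
    [[0, 0, 0.09], 0],
    [[0, 0, 0.094], 0],
    [[0, 0, 0.096], 0],
    [[0, 0, 0.096], 0],
    [[0, 0, 0.096], 0],
    [[0, 0, 0.096], 0]
  ]
}}

```text
time: 4.62
position: [0.4167, 0.3611, 0.0454]
orientation: [3.14, -0.0, 2.268]
wrist_force: [-0.4, 0.4, -2.9]
grip_width: 0.0537
grasp_force: 20.0
```

```bash
python3 go.py 416.5,360,41,130
```

```text
t 4.62 p [416.7 361.1  45.4] rpy [179.9  -0.  130. ] w 53.7 gf 20.0 F [-0.4  0.4 -2.9] q [-0.77  0.9  -0.04  1.92  0.11  0.32 -0.2 ]
(416.5, 360.0, 41.0, 130.0) -> [-0.0007 -0.0008  0.0044] -0.001 rows>= 1
```

Creep down until the force shows contact.

>>> {"name": "move_arm", "arguments": {
  "plan": [
    [[0, 0, 0.001], 0],
    [[0, 0, 0.002], 0],
    [[0, 0, 0.003], 0],
    [[0, 0, 0.004], 0],
    [[0, 0, 0.004], 0]
  ]
}}

```text
time: 5.03
position: [0.4161, 0.3609, 0.0416]
orientation: [3.141, 0.0, 2.269]
wrist_force: [-2.0, -1.0, 8.3]
grip_width: 0.0535
grasp_force: 20.0
```

>>> {"name": "move_arm", "arguments": {
  "plan": [
    [[0, 0, 0.001], 0],
    [[0, 0, 0.002], 0],
    [[0, 0, 0.002], 0],
    [[0, 0, 0.002], 0]
  ]
}}

```text
time: 5.37
position: [0.4162, 0.361, 0.0413]
orientation: [3.14, 0.0, 2.269]
wrist_force: [-3.5, -2.7, 24.3]
grip_width: 0.0533
grasp_force: 20.0
```

>>> {"name": "move_arm", "arguments": {
  "plan": [
    [[0, 0, -0.002], 0],
    [[0, 0, -0.002], 0]
  ]
}}

```text
time: 5.53
position: [0.4163, 0.3611, 0.0414]
orientation: [3.14, -0.0, 2.269]
wrist_force: [-1.2, -1.8, 10.5]
grip_width: 0.0536
grasp_force: 20.0
```

>>> {"name": "move_arm", "arguments": {
  "plan": [
    [[0, 0, 0], 0],
    [[0, 0, 0], 0],
    [[0, 0, 0], 0],
    [[0, 0, 0], 0]
  ],
  "grip": 1
}}

```text
time: 5.87
position: [0.4159, 0.3606, 0.0402]
orientation: [-3.141, -0.0, 2.269]
wrist_force: [0.3, 0.3, 0.5]
grip_width: 0.078
grasp_force: 0.0
```

>>> {"name": "move_arm", "arguments": {
  "plan": [
    [[0, 0, -0.03], 0],
    [[0, 0, -0.07], 0],
    [[0, 0, -0.11], 0],
    [[0, 0, -0.13], 0],
    [[0, 0, -0.13], 0],
    [[0, 0, -0.13], 0]
  ]
}}

```text
time: 6.37
position: [0.4164, 0.3611, 0.1713]
orientation: [3.139, -0.0, 2.269]
wrist_force: [0.3, -0.1, -0.5]
grip_width: 0.0881
grasp_force: 0.0
```

```bash
python3 go.py 430,0,175,70 441,-350.5,150,12.4 441,-350.5,23,12.4; python3 go.py 441,-350.5,150,12.4|tail -1
```

```text
t 6.37 p [416.4 361.1 171.3] rpy [179.9  -0.  130. ] w 88.1 gf 0.0 F [ 0.3 -0.1 -0.5] q [-0.75  0.68 -0.07  1.86  0.08  0.6  -0.18]
(430.0, 0.0, 175.0, 70.0) -> [-0.2854 -0.2216 -0.0037] 1.047 rows>= 9
(441.0, -350.5, 150.0, 12.4) -> [-0.3256  0.1302  0.025 ] 1.005 rows>= 9
(441.0, -350.5, 23.0, 12.4) -> [ 0.    -0.     0.127] 0.0 rows>= 4
(441.0, -350.5, 150.0, 12.4) -> [-0.561  -0.4384  0.0213] 2.052 rows>= 18
```

>>> {"name": "move_arm", "arguments": {
  "plan": [
    [[-0.02, -0.016, -0.02], 0.06],
    [[-0.05, -0.039, -0.02], 0.17],
    [[-0.08, -0.062, -0.02], 0.29],
    [[-0.11, -0.085, -0.02], 0.4],
    [[-0.14, -0.108, -0.02], 0.51],
    [[-0.17, -0.132, -0.02], 0.62],
    [[-0.2, -0.156, -0.02], 0.74],
    [[-0.23, -0.179, -0.02], 0.85],
    [[-0.26, -0.202, -0.02], 0.96],
    [[-0.285, -0.222, -0.02], 1.047],
    [[-0.285, -0.222, -0.02], 1.047]
  ]
}}

```text
time: 7.28
position: [0.4276, -0.0075, 0.1892]
orientation: [-3.14, 0.006, 1.207]
wrist_force: [0.3, 0.8, -0.7]
grip_width: 0.0882
grasp_force: 0.0
```

```bash
python3 go.py 441,-350.5,150,12.4
```

```text
t 7.28 p [427.6  -7.5 189.2] rpy [-179.9    0.3   69.2] w 88.2 gf 0.0 F [ 0.3  0.8 -0.7] q [-0.18  0.54  0.13  2.2  -0.15  0.41 -0.29]
(441.0, -350.5, 150.0, 12.4) -> [-0.3158  0.1345  0.0392] 0.991 rows>= 9
```

>>> {"name": "move_arm", "arguments": {
  "plan": [
    [[-0.03, 0.012, 0], 0.1],
    [[-0.065, 0.027, 0], 0.2],
    [[-0.1, 0.041, 0], 0.3],
    [[-0.135, 0.056, 0], 0.41],
    [[-0.17, 0.07, 0], 0.52],
    [[-0.205, 0.085, 0], 0.63],
    [[-0.24, 0.099, 0.01], 0.74],
    [[-0.275, 0.113, 0.02], 0.85],
    [[-0.305, 0.126, 0.03], 0.95],
    [[-0.32, 0.132, 0.039], 1.0],
    [[-0.32, 0.132, 0.039], 1.0],
    [[-0.32, 0.132, 0.039], 1.0]
  ]
}}

```text
time: 8.28
position: [0.4424, -0.3454, 0.1493]
orientation: [-3.138, 0.003, 0.222]
wrist_force: [-0.2, 1.3, -0.0]
grip_width: 0.0882
grasp_force: 0.0
```

>>> {"name": "move_arm", "arguments": {
  "plan": [
    [[0, 0, 0], 0],
    [[0, 0, 0], 0],
    [[0, 0, 0], 0]
  ]
}}

```text
time: 8.53
position: [0.4442, -0.3445, 0.1516]
orientation: [-3.141, -0.0, 0.225]
wrist_force: [-0.7, 0.7, 1.1]
grip_width: 0.088
grasp_force: 0.0
```

```bash
python3 go.py 441,-350.5,23,12.4
```

```text
t 8.53 p [ 444.2 -344.5  151.6] rpy [-179.9   -0.    12.9] w 88.0 gf 0.0 F [-0.7  0.7  1.1] q [ 0.4   0.75  0.31  1.85 -0.38  0.59 -0.4 ]
(441.0, -350.5, 23.0, 12.4) -> [-0.0044  0.0052  0.1286] 0.008 rows>= 4
```

>>> {"name": "move_arm", "arguments": {
  "plan": [
    [[-0.004, 0.005, 0.02], 0],
    [[-0.004, 0.005, 0.05], 0],
    [[-0.004, 0.005, 0.08], 0],
    [[-0.004, 0.005, 0.105], 0],
    [[-0.004, 0.005, 0.12], 0],
    [[-0.004, 0.005, 0.127], 0],
    [[-0.004, 0.005, 0.127], 0],
    [[-0.004, 0.005, 0.127], 0]
  ]
}}

```text
time: 9.2
position: [0.4414, -0.3518, 0.0251]
orientation: [3.141, -0.001, 0.223]
wrist_force: [0.6, -0.7, 0.3]
grip_width: 0.0881
grasp_force: 0.0
```

>>> {"name": "move_arm", "arguments": {
  "plan": [
    [[0, 0, 0], 0],
    [[0, 0, 0], 0],
    [[0, 0, 0], 0],
    [[0, 0, 0], 0],
    [[0, 0, 0], 0],
    [[0, 0, 0], 0]
  ],
  "grip": -1,
  "force": 12
}}

```text
time: 9.7
position: [0.441, -0.3517, 0.0249]
orientation: [-3.141, -0.0, 0.222]
wrist_force: [-1.1, 1.5, 5.1]
grip_width: 0.0586
grasp_force: 12.0
```

```bash
python3 go.py 441,-350.5,150,12.4 609.7,181,150,12.4
```

```text
t 9.7 p [ 441.  -351.7   24.9] rpy [-180.    -0.    12.7] w 58.6 gf 12.0 F [-1.1  1.5  5.1] q [ 0.49  0.95  0.18  1.89 -0.45  0.34 -0.33]
(441.0, -350.5, 150.0, 12.4) -> [ 0.0003 -0.0012 -0.1251] 0.005 rows>= 3
(609.7, 181.0, 150.0, 12.4) -> [ 0.2789 -0.4829 -0.    ] 0.0 rows>= 14
```

>>> {"name": "move_arm", "arguments": {
  "plan": [
    [[0, 0, -0.01], 0],
    [[0, 0, -0.035], 0],
    [[0, 0, -0.065], 0],
    [[0, 0, -0.095], 0],
    [[0, 0, -0.125], 0],
    [[0, 0, -0.15], 0],
    [[0, 0, -0.165], 0],
    [[0, 0, -0.165], 0],
    [[0, 0, -0.165], 0]
  ]
}}

```text
time: 10.45
position: [0.441, -0.352, 0.19]
orientation: [3.141, -0.001, 0.222]
wrist_force: [0.0, -0.2, -0.9]
grip_width: 0.0582
grasp_force: 12.0
```

>>> {"name": "move_arm", "arguments": {
  "plan": [
    [[0.01, -0.017, 0], -0.03],
    [[0.025, -0.043, 0], -0.07],
    [[0.045, -0.078, 0], -0.13],
    [[0.065, -0.113, 0], -0.19],
    [[0.085, -0.147, 0], -0.25],
    [[0.105, -0.182, 0], -0.31],
    [[0.125, -0.216, 0], -0.37],
    [[0.145, -0.251, 0], -0.43],
    [[0.165, -0.286, 0], -0.49],
    [[0.185, -0.32, 0], -0.55],
    [[0.205, -0.355, 0], -0.6],
    [[0.22, -0.38, 0], -0.65]
  ]
}}

```text
time: 11.45
position: [0.5712, 0.072, 0.1875]
orientation: [-3.138, 0.001, 0.878]
wrist_force: [-0.1, 0.2, -1.4]
grip_width: 0.0588
grasp_force: 11.9
```

```bash
python3 go.py 609.7,181,190,60
```

```text
t 11.45 p [571.2  72.  187.5] rpy [-179.8    0.    50.3] w 58.8 gf 11.9 F [-0.1  0.2 -1.4] q [-0.35  0.71  0.26  1.78 -0.27  0.69 -0.64]
(609.7, 181.0, 190.0, 60.0) -> [ 0.1085 -0.04   -0.0025] -0.169 rows>= 3
```

>>> {"name": "move_arm", "arguments": {
  "plan": [
    [[0.03, -0.011, 0], -0.04],
    [[0.058, -0.021, 0], -0.09],
    [[0.085, -0.031, 0], -0.14],
    [[0.102, -0.038, 0], -0.17],
    [[0.108, -0.04, 0], -0.17],
    [[0.108, -0.04, 0], -0.17],
    [[0.108, -0.04, 0], -0.17],
    [[0.108, -0.04, 0], -0.17],
    [[0.108, -0.04, 0], -0.17]
  ]
}}

```text
time: 12.2
position: [0.6104, 0.1731, 0.1893]
orientation: [3.142, 0.002, 1.038]
wrist_force: [0.5, -0.5, -1.8]
grip_width: 0.0586
grasp_force: 12.0
```

```bash
cat > mc.py <<'E'
import sys
from fit import *
x,y,R,lo,hi=map(float,sys.argv[1:6])
for n in("top","side"):
    f=cams.grab_frame(n); P=cloud(f).reshape(-1,3); m=(np.hypot(P[:,0]-x,P[:,1]-y)<R)&(P[:,2]>lo)&(P[:,2]<hi)
    Q=P[m]; print(n,m.sum(),"circ",circ(Q) if m.sum()>9 else 0,"rect",rect(Q) if m.sum()>9 else 0,"z",np.percentile(Q[:,2],[1,50,99]).round(3) if m.sum() else 0)
    if len(sys.argv)>6: save(sys.argv[6]+n+".png",f["img"],1.5)
E
python3 - <<'E'
from fit import *
# saucer, now bare: also tile check
f=cams.grab_frame("top");P=cloud(f)
for n in("top","side"):
    f=cams.grab_frame(n);P=cloud(f);z=P[...,2]
    m=(np.hypot(P[...,0]-.61,P[...,1]-.181)<.08)&(z>.007)&(z<.017)
    p=onplane(f,big(m),.012);print(n,m.sum(),circ(p),rect(p))
E
python3 go.py 609.7,181,26,60
```

```text
top 1097 [606.3 177.8  56. ] (array([603.8, 174.9]), array([120. , 104.9]), 131.2)
side 449 [611.7 180.5  58.2] (array([611.7, 179. ]), array([119., 118.]), 86.3)
t 12.35 p [610.7 174.4 189.6] rpy [180.    0.   59.6] w 58.5 gf 12.0 F [ 0.  -0.6 -0. ] q [-0.48  0.77  0.24  1.6  -0.23  0.8  -0.67]
(609.7, 181.0, 26.0, 60.0) -> [ 0.0052 -0.0042  0.1636] -0.007 rows>= 4
```

>>> {"name": "move_arm", "arguments": {
  "plan": [
    [[0.005, -0.004, 0.015], 0],
    [[0.005, -0.004, 0.045], 0],
    [[0.005, -0.004, 0.075], 0],
    [[0.005, -0.004, 0.105], 0],
    [[0.005, -0.004, 0.13], 0],
    [[0.005, -0.004, 0.15], 0],
    [[0.005, -0.004, 0.158], 0],
    [[0.005, -0.004, 0.16], 0],
    [[0.005, -0.004, 0.16], 0],
    [[0.005, -0.004, 0.16], 0]
  ]
}}

```text
time: 13.18
position: [0.611, 0.182, 0.0308]
orientation: [3.14, -0.002, 1.042]
wrist_force: [0.8, -0.1, -1.4]
grip_width: 0.0585
grasp_force: 12.0
```

```bash
python3 go.py 610.5,180.5,25,60
```

```text
t 13.18 p [611.  182.   30.8] rpy [ 1.799e+02 -1.000e-01  5.970e+01] w 58.5 gf 12.0 F [ 0.8 -0.1 -1.4] q [-0.45  0.99  0.16  1.66 -0.29  0.51 -0.64]
(610.5, 180.5, 25.0, 60.0) -> [-0.0015  0.0003  0.0058] -0.006 rows>= 1
```

>>> {"name": "move_arm", "arguments": {
  "plan": [
    [[-0.001, 0, 0.001], 0],
    [[-0.001, 0, 0.002], 0],
    [[-0.001, 0, 0.003], 0],
    [[-0.001, 0, 0.004], 0],
    [[-0.001, 0, 0.005], 0],
    [[-0.001, 0, 0.005], 0]
  ]
}}

```text
time: 13.68
position: [0.6095, 0.1811, 0.025]
orientation: [3.141, -0.0, 1.042]
wrist_force: [-1.8, -0.4, 2.5]
grip_width: 0.0586
grasp_force: 12.0
```

>>> {"name": "move_arm", "arguments": {
  "plan": [
    [[0, 0, 0], 0],
    [[0, 0, 0], 0],
    [[0, 0, 0], 0],
    [[0, 0, 0], 0],
    [[0, 0, 0], 0]
  ],
  "grip": 1
}}

```text
time: 14.1
position: [0.6093, 0.1811, 0.0244]
orientation: [-3.142, -0.0, 1.042]
wrist_force: [-0.5, -0.7, -0.2]
grip_width: 0.0875
grasp_force: 0.0
```

>>> {"name": "move_arm", "arguments": {
  "plan": [
    [[0, 0, -0.03], 0],
    [[0, 0, -0.07], 0],
    [[0, 0, -0.11], 0],
    [[0, 0, -0.125], 0],
    [[0, 0, -0.125], 0],
    [[0, 0, -0.125], 0],
    [[0, 0, -0.125], 0]
  ]
}}

```text
time: 14.68
position: [0.6082, 0.181, 0.1482]
orientation: [-3.14, 0.002, 1.042]
wrist_force: [-0.2, -0.5, -0.7]
grip_width: 0.0878
grasp_force: 0.0
```

```bash
python3 mc.py 416.5e-3 .361 .04 .03 .11; python3 mc.py .610 .181 .036 .061 .075; python3 go.py 416.5,360,150,130
```

```text
top 228 circ [413.  361.   26.1] rect (array([417.4, 344.6]), array([53.4, 24.2]), 11.7) z [0.031 0.068 0.101]
side 257 circ [416.2 356.6  22.3] rect (array([415.8, 353.8]), array([55.3, 51.6]), 52.0) z [0.03  0.068 0.097]
top 120 circ [609.3 183.2  27.9] rect (array([609.6, 182.4]), array([60. , 57.8]), 77.4) z [0.061 0.067 0.072]
side 69 circ [610.  181.2  28.2] rect (array([609.8, 181.3]), array([64.2, 54.9]), 89.5) z [0.061 0.065 0.071]
t 14.88 p [608.4 180.8 147.9] rpy [-1.799e+02  1.000e-01  5.970e+01] w 88.3 gf 0.0 F [0.5 0.1 0.3] q [-0.48  0.83  0.22  1.62 -0.25  0.72 -0.67]
(416.5, 360.0, 150.0, 130.0) -> [ 0.0578 -0.2561 -0.0021] -1.227 rows>= 10
```

>>> {"name": "move_arm", "arguments": {
  "plan": [
    [[0.005, -0.022, 0], -0.1],
    [[0.011, -0.05, 0], -0.22],
    [[0.018, -0.08, 0], -0.34],
    [[0.025, -0.11, 0], -0.46],
    [[0.032, -0.14, 0], -0.58],
    [[0.039, -0.17, 0], -0.7],
    [[0.046, -0.2, 0], -0.82],
    [[0.052, -0.23, 0], -0.94],
    [[0.056, -0.248, 0], -1.06],
    [[0.058, -0.256, 0], -1.18],
    [[0.058, -0.256, 0], -1.23],
    [[0.058, -0.256, 0], -1.23]
  ]
}}

```text
time: 15.88
position: [0.4167, 0.3607, 0.1488]
orientation: [-3.14, -0.001, 2.275]
wrist_force: [0.2, -0.2, 0.1]
grip_width: 0.0883
grasp_force: 0.0
```

>>> {"name": "move_arm", "arguments": {
  "plan": [
    [[0, 0, 0], 0],
    [[0, 0, 0], 0],
    [[0, 0, 0], 0]
  ]
}}

```text
time: 16.13
position: [0.418, 0.3597, 0.1493]
orientation: [-3.141, 0.0, 2.27]
wrist_force: [-0.2, -0.7, 0.2]
grip_width: 0.0883
grasp_force: 0.0
```

```bash
python3 go.py 416,360.5,41,130
```

```text
t 16.13 p [418.  359.7 149.3] rpy [-180.    0.  130.] w 88.3 gf 0.0 F [-0.2 -0.7  0.2] q [-0.75  0.72 -0.07  1.88  0.09  0.55 -0.18]
(416.0, 360.5, 41.0, 130.0) -> [ 0.0019 -0.0011  0.1083] 0.001 rows>= 3
```

>>> {"name": "move_arm", "arguments": {
  "plan": [
    [[0.002, -0.001, 0.02], 0],
    [[0.002, -0.001, 0.05], 0],
    [[0.002, -0.001, 0.08], 0],
    [[0.002, -0.001, 0.1], 0],
    [[0.002, -0.001, 0.109], 0],
    [[0.002, -0.001, 0.109], 0],
    [[0.002, -0.001, 0.109], 0]
  ]
}}

```text
time: 16.72
position: [0.4159, 0.3612, 0.0407]
orientation: [3.141, 0.0, 2.271]
wrist_force: [0.7, -0.1, -0.5]
grip_width: 0.0881
grasp_force: 0.0
```

>>> {"name": "move_arm", "arguments": {
  "plan": [
    [[0, 0, 0], 0],
    [[0, 0, 0], 0],
    [[0, 0, 0], 0],
    [[0, 0, 0], 0],
    [[0, 0, 0], 0],
    [[0, 0, 0], 0]
  ],
  "grip": -1,
  "force": 20
}}

```text
time: 17.22
position: [0.4158, 0.3615, 0.041]
orientation: [3.141, -0.0, 2.272]
wrist_force: [0.8, 0.2, 2.8]
grip_width: 0.0536
grasp_force: 20.0
```

>>> {"name": "move_arm", "arguments": {
  "plan": [
    [[0, 0, -0.01], 0],
    [[0, 0, -0.035], 0],
    [[0, 0, -0.065], 0],
    [[0, 0, -0.1], 0],
    [[0, 0, -0.13], 0],
    [[0, 0, -0.155], 0],
    [[0, 0, -0.175], 0],
    [[0, 0, -0.18], 0],
    [[0, 0, -0.18], 0],
    [[0, 0, -0.18], 0]
  ]
}}

```text
time: 18.05
position: [0.415, 0.3606, 0.2198]
orientation: [-3.14, 0.0, 2.272]
wrist_force: [0.7, -0.4, -2.2]
grip_width: 0.0533
grasp_force: 20.0
```

```bash
python3 go.py 440,0,225,80 444.5,-349.3,225,50
python3 - <<'E'
from fit import *
for n in("top","side"):
    f=cams.grab_frame(n);P=cloud(f);z=P[...,2]
    m=(np.abs(P[...,0]-.443)<.085)&(np.abs(P[...,1]+.349)<.085)&(z>.007)&(z<.017)
    p=onplane(f,big(m),.012);print(n,m.sum(),rect(p))
E
```

```text
t 18.05 p [415.  360.6 219.8] rpy [-179.9    0.   130.2] w 53.3 gf 20.0 F [ 0.7 -0.4 -2.2] q [-0.75  0.61 -0.08  1.82  0.07  0.72 -0.17]
(440.0, 0.0, 225.0, 80.0) -> [-0.2917 -0.2135 -0.0052] 0.876 rows>= 9
(444.5, -349.3, 225.0, 50.0) -> [-0.3432  0.0651  0.    ] 0.524 rows>= 9
top 1653 (array([ 443.2, -348.8]), array([119.9, 119.8]), 78.7)
side 1486 (array([ 445.8, -352.4]), array([124.5, 119.6]), 79.2)
```

>>> {"name": "move_arm", "arguments": {
  "plan": [
    [[-0.01, -0.007, 0], 0.03],
    [[-0.03, -0.022, 0], 0.09],
    [[-0.058, -0.042, 0], 0.17],
    [[-0.086, -0.063, 0], 0.26],
    [[-0.114, -0.083, 0], 0.34],
    [[-0.142, -0.104, 0], 0.43],
    [[-0.17, -0.124, 0], 0.51],
    [[-0.198, -0.145, 0], 0.6],
    [[-0.226, -0.165, 0], 0.68],
    [[-0.252, -0.184, 0], 0.76],
    [[-0.275, -0.201, 0], 0.83],
    [[-0.292, -0.213, 0], 0.876]
  ]
}}

```text
time: 19.15
position: [0.4397, -0.0033, 0.2199]
orientation: [-3.14, 0.002, 1.387]
wrist_force: [0.1, -0.2, -2.5]
grip_width: 0.053
grasp_force: 20.0
```

>>> {"name": "move_arm", "arguments": {
  "plan": [
    [[-0.02, 0.004, 0], 0.03],
    [[-0.05, 0.01, 0], 0.08],
    [[-0.085, 0.016, 0], 0.13],
    [[-0.12, 0.023, 0], 0.18],
    [[-0.155, 0.03, 0], 0.24],
    [[-0.19, 0.036, 0], 0.29],
    [[-0.225, 0.043, 0], 0.34],
    [[-0.26, 0.049, 0], 0.4],
    [[-0.295, 0.056, 0], 0.45],
    [[-0.325, 0.062, 0], 0.5],
    [[-0.34, 0.065, 0], 0.524],
    [[-0.343, 0.065, 0], 0.524]
  ]
}}

```text
time: 20.15
position: [0.4431, -0.353, 0.2195]
orientation: [3.141, 0.003, 0.864]
wrist_force: [0.1, -0.9, -1.5]
grip_width: 0.0532
grasp_force: 20.0
```

>>> {"name": "move_arm", "arguments": {
  "plan": [
    [[0, 0, 0], 0],
    [[0, 0, 0], 0],
    [[0, 0, 0], 0],
    [[0, 0, 0], 0],
    [[0, 0, 0], 0]
  ]
}}

```text
time: 20.57
position: [0.4457, -0.3471, 0.2205]
orientation: [-3.141, -0.001, 0.874]
wrist_force: [0.4, 0.6, -2.3]
grip_width: 0.0535
grasp_force: 20.0
```

```bash
python3 go.py 444.5,-350.5,41,50
```

```text
t 20.57 p [ 445.7 -347.1  220.5] rpy [-180.    -0.    50.1] w 53.5 gf 20.0 F [ 0.4  0.6 -2.3] q [ 0.46  0.64  0.2   1.78 -0.18  0.74  0.06]
(444.5, -350.5, 41.0, 50.0) -> [-0.0034  0.0013  0.1795] 0.001 rows>= 5
```

>>> {"name": "move_arm", "arguments": {
  "plan": [
    [[-0.003, 0.001, 0.015], 0],
    [[-0.003, 0.001, 0.045], 0],
    [[-0.003, 0.001, 0.08], 0],
    [[-0.003, 0.001, 0.115], 0],
    [[-0.003, 0.001, 0.145], 0],
    [[-0.003, 0.001, 0.165], 0],
    [[-0.003, 0.001, 0.173], 0],
    [[-0.003, 0.001, 0.175], 0],
    [[-0.003, 0.001, 0.175], 0],
    [[-0.003, 0.001, 0.175], 0]
  ]
}}

```text
time: 21.4
position: [0.4452, -0.3519, 0.0468]
orientation: [3.139, -0.0, 0.872]
wrist_force: [0.0, 0.2, -1.3]
grip_width: 0.0535
grasp_force: 20.0
```

```bash
python3 go.py 444.5,-350.5,41,50
```

```text
t 21.4 p [ 445.2 -351.9   46.8] rpy [179.9  -0.   50. ] w 53.5 gf 20.0 F [ 0.   0.2 -1.3] q [ 0.53  0.91  0.11  1.88 -0.24  0.36  0.12]
(444.5, -350.5, 41.0, 50.0) -> [ 0.0006 -0.0014  0.0058] -0.001 rows>= 1
```

>>> {"name": "move_arm", "arguments": {
  "plan": [
    [[0, -0.001, 0.001], 0],
    [[0, -0.001, 0.002], 0],
    [[0, -0.001, 0.003], 0],
    [[0, -0.001, 0.004], 0],
    [[0, -0.001, 0.005], 0],
    [[0, -0.001, 0.005], 0]
  ]
}}

```text
time: 21.9
position: [0.4436, -0.3508, 0.041]
orientation: [3.141, -0.0, 0.872]
wrist_force: [0.4, 0.7, 3.1]
grip_width: 0.0533
grasp_force: 20.0
```

>>> {"name": "move_arm", "arguments": {
  "plan": [
    [[0, 0, 0], 0],
    [[0, 0, 0], 0],
    [[0, 0, 0], 0],
    [[0, 0, 0], 0],
    [[0, 0, 0], 0]
  ],
  "grip": 1
}}

```text
time: 22.32
position: [0.4435, -0.3507, 0.0404]
orientation: [-3.142, -0.0, 0.872]
wrist_force: [-0.5, -0.2, -0.3]
grip_width: 0.0843
grasp_force: 0.0
```

>>> {"name": "move_arm", "arguments": {
  "plan": [
    [[0, 0, -0.03], 0],
    [[0, 0, -0.07], 0],
    [[0, 0, -0.11], 0],
    [[0, 0, -0.125], 0],
    [[0, 0, -0.125], 0],
    [[0, 0, -0.125], 0]
  ]
}}

```text
time: 22.82
position: [0.4438, -0.3508, 0.1661]
orientation: [3.14, -0.0, 0.872]
wrist_force: [0.5, 0.6, 0.0]
grip_width: 0.0885
grasp_force: 0.0
```

```bash
python3 mc.py .586 -.195 .06 .055 .07 a_; python3 mc.py .444 -.35 .04 .03 .11; python3 go.py 587,-195.5,140,0.8
```

```text
top 524 circ [ 586.4 -196.    28.4] rect (array([ 586.8, -194.8]), array([90.4, 48.5]), 0.7) z [0.058 0.064 0.069]
side 302 circ [ 594.2 -195.7   27.4] rect (array([ 590.8, -195.1]), array([87.4, 57.5]), 176.0) z [0.056 0.063 0.068]
top 15 circ [ 459.1 -344.4    4.4] rect (array([ 461.1, -345.1]), array([13.6,  8. ]), 151.9) z [0.067 0.097 0.099]
side 581 circ [ 441.8 -356.9   20.9] rect (array([ 443.6, -355.2]), array([53.8, 50.6]), 49.7) z [0.031 0.074 0.1  ]
t 23.02 p [ 442.6 -349.9  163.9] rpy [-179.8    0.    50. ] w 88.1 gf 0.0 F [-0.2  0.2 -1.1] q [ 0.48  0.72  0.18  1.83 -0.2   0.61  0.09]
(587.0, -195.5, 140.0, 0.8) -> [0.2111 0.0112 0.0239] 0.858 rows>= 7
```

>>> {"name": "move_arm", "arguments": {
  "plan": [
    [[0.03, 0.002, 0], 0.12],
    [[0.065, 0.003, 0], 0.24],
    [[0.1, 0.005, 0], 0.36],
    [[0.135, 0.007, 0], 0.48],
    [[0.17, 0.009, 0.01], 0.6],
    [[0.2, 0.011, 0.02], 0.72],
    [[0.211, 0.011, 0.024], 0.84],
    [[0.211, 0.011, 0.024], 0.858],
    [[0.211, 0.011, 0.024], 0.858],
    [[0.211, 0.011, 0.024], 0.858],
    [[0.211, 0.011, 0.024], 0.858],
    [[0.211, 0.011, 0.024], 0.858]
  ]
}}

```text
time: 24.02
position: [0.5867, -0.1983, 0.142]
orientation: [3.141, -0.0, 0.012]
wrist_force: [-0.5, 0.1, 0.0]
grip_width: 0.0881
grasp_force: 0.0
```

```bash
python3 go.py 587.5,-195,28,0.8
```

```text
t 24.02 p [ 586.7 -198.3  142. ] rpy [180.   -0.    0.7] w 88.1 gf 0.0 F [-0.5  0.1  0. ] q [ 0.    0.86  0.47  1.69 -0.53  0.73 -0.82]
(587.5, -195.0, 28.0, 0.8) -> [ 0.0008 -0.0033  0.114 ] -0.002 rows>= 3
```

>>> {"name": "move_arm", "arguments": {
  "plan": [
    [[0.001, -0.003, 0.02], 0],
    [[0.001, -0.003, 0.05], 0],
    [[0.001, -0.003, 0.08], 0],
    [[0.001, -0.003, 0.1], 0],
    [[0.001, -0.003, 0.111], 0],
    [[0.001, -0.003, 0.113], 0],
    [[0.001, -0.003, 0.113], 0]
  ]
}}

```text
time: 24.6
position: [0.5884, -0.194, 0.0286]
orientation: [3.141, 0.0, 0.013]
wrist_force: [0.3, -0.9, 0.5]
grip_width: 0.0879
grasp_force: 0.0
```

>>> {"name": "move_arm", "arguments": {
  "plan": [
    [[0, 0, 0], 0],
    [[0, 0, 0], 0],
    [[0, 0, 0], 0],
    [[0, 0, 0], 0],
    [[0, 0, 0], 0],
    [[0, 0, 0], 0],
    [[0, 0, 0], 0]
  ],
  "grip": -1,
  "force": 20
}}

```text
time: 25.18
position: [0.5889, -0.1936, 0.0289]
orientation: [3.141, -0.001, 0.014]
wrist_force: [-0.2, -1.3, 3.3]
grip_width: 0.0497
grasp_force: 19.9
```

>>> {"name": "move_arm", "arguments": {
  "plan": [
    [[0, 0, -0.01], 0],
    [[0, 0, -0.035], 0],
    [[0, 0, -0.065], 0],
    [[0, 0, -0.1], 0],
    [[0, 0, -0.13], 0],
    [[0, 0, -0.155], 0],
    [[0, 0, -0.175], 0],
    [[0, 0, -0.185], 0],
    [[0, 0, -0.185], 0],
    [[0, 0, -0.185], 0]
  ]
}}

```text
time: 26.02
position: [0.5882, -0.1927, 0.213]
orientation: [-3.141, 0.001, 0.014]
wrist_force: [-0.1, 0.4, -2.3]
grip_width: 0.0496
grasp_force: 19.9
```

```bash
python3 go.py 500,90,215,50 416.5,360,215,90
```

```text
t 26.02 p [ 588.2 -192.7  213. ] rpy [-179.9    0.     0.8] w 49.6 gf 19.9 F [-0.1  0.4 -2.3] q [-0.04  0.77  0.53  1.63 -0.48  0.87 -0.87]
(500.0, 90.0, 215.0, 50.0) -> [-0.0842 -0.2839 -0.002 ] -0.859 rows>= 8
(416.5, 360.0, 215.0, 90.0) -> [ 0.1532 -0.2375 -0.    ] -0.698 rows>= 7
```

>>> {"name": "move_arm", "arguments": {
  "plan": [
    [[-0.003, -0.01, 0], -0.03],
    [[-0.009, -0.03, 0], -0.09],
    [[-0.017, -0.057, 0], -0.17],
    [[-0.025, -0.084, 0], -0.25],
    [[-0.033, -0.112, 0], -0.34],
    [[-0.041, -0.14, 0], -0.42],
    [[-0.049, -0.168, 0], -0.5],
    [[-0.057, -0.196, 0], -0.59],
    [[-0.065, -0.222, 0], -0.67],
    [[-0.073, -0.246, 0], -0.74],
    [[-0.079, -0.268, 0], -0.81],
    [[-0.084, -0.284, 0], -0.859]
  ]
}}

```text
time: 27.02
position: [0.4981, 0.0927, 0.212]
orientation: [-3.138, 0.002, 0.881]
wrist_force: [0.7, -0.0, -3.0]
grip_width: 0.05
grasp_force: 19.9
```

>>> {"name": "move_arm", "arguments": {
  "plan": [
    [[0.01, -0.015, 0], -0.04],
    [[0.027, -0.042, 0], -0.12],
    [[0.045, -0.07, 0], -0.2],
    [[0.063, -0.098, 0], -0.29],
    [[0.081, -0.126, 0], -0.37],
    [[0.099, -0.154, 0], -0.45],
    [[0.117, -0.182, 0], -0.53],
    [[0.133, -0.206, 0], -0.61],
    [[0.145, -0.225, 0], -0.67],
    [[0.152, -0.236, 0], -0.698],
    [[0.153, -0.2375, 0], -0.698],
    [[0.153, -0.2375, 0], -0.698]
  ]
}}

```text
time: 28.02
position: [0.4163, 0.3589, 0.2126]
orientation: [-3.14, 0.002, 1.571]
wrist_force: [0.0, -0.3, -2.5]
grip_width: 0.05
grasp_force: 19.9
```

>>> {"name": "move_arm", "arguments": {
  "plan": [
    [[0, 0, 0], 0],
    [[0, 0, 0.02], 0],
    [[0, 0, 0.05], 0],
    [[0, 0, 0.08], 0],
    [[0, 0, 0.11], 0],
    [[0, 0, 0.13], 0],
    [[0, 0, 0.14], 0],
    [[0, 0, 0.14], 0],
    [[0, 0, 0.14], 0],
    [[0, 0, 0.14], 0]
  ]
}}

```text
time: 28.85
position: [0.4183, 0.3595, 0.0748]
orientation: [3.139, -0.001, 1.57]
wrist_force: [1.0, -0.7, -2.9]
grip_width: 0.0495
grasp_force: 19.9
```

```bash
python3 go.py 416.5,360,33,90
```

```text
t 28.85 p [418.3 359.5  74.8] rpy [ 1.799e+02 -1.000e-01  8.990e+01] w 49.5 gf 19.9 F [ 1.  -0.7 -2.9] q [-0.86  0.85  0.1   1.92 -0.21  0.38 -0.59]
(416.5, 360.0, 33.0, 90.0) -> [ 0.0005 -0.0018  0.0418] -0.001 rows>= 2
```

>>> {"name": "move_arm", "arguments": {
  "plan": [
    [[0, 0, 0.01], 0],
    [[0, 0, 0.025], 0],
    [[0, 0, 0.036], 0],
    [[0, 0, 0.041], 0],
    [[0, 0, 0.042], 0],
    [[0, 0, 0.043], 0],
    [[0, 0, 0.044], 0],
    [[0, 0, 0.0445], 0],
    [[0, 0, 0.045], 0],
    [[0, 0, 0.045], 0]
  ]
}}

```text
time: 29.68
position: [0.4173, 0.3597, 0.0289]
orientation: [3.141, -0.001, 1.571]
wrist_force: [-1.2, -0.1, -1.9]
grip_width: 0.0498
grasp_force: 19.9
```

>>> {"name": "move_arm", "arguments": {
  "plan": [
    [[0, 0, 0.0005], 0],
    [[0, 0, 0.001], 0],
    [[0, 0, 0.001], 0]
  ]
}}

```text
time: 29.93
position: [0.4173, 0.3597, 0.0288]
orientation: [3.141, -0.001, 1.571]
wrist_force: [-1.5, -1.0, 9.1]
grip_width: 0.0502
grasp_force: 19.9
```

>>> {"name": "move_arm", "arguments": {
  "plan": [
    [[0, 0, 0], 0],
    [[0, 0, 0], 0],
    [[0, 0, 0], 0],
    [[0, 0, 0], 0],
    [[0, 0, 0], 0]
  ],
  "grip": 1
}}

```text
time: 30.35
position: [0.4171, 0.3594, 0.0274]
orientation: [3.142, -0.0, 1.571]
wrist_force: [-0.6, 0.7, 0.6]
grip_width: 0.0813
grasp_force: 0.0
```

>>> {"name": "move_arm", "arguments": {
  "plan": [
    [[0, 0, -0.03], 0],
    [[0, 0, -0.07], 0],
    [[0, 0, -0.11], 0],
    [[0, 0, -0.15], 0],
    [[0, 0, -0.18], 0],
    [[0, 0, -0.185], 0],
    [[0, 0, -0.185], 0],
    [[0, 0, -0.185], 0]
  ]
}}

```text
time: 31.02
position: [0.4165, 0.3591, 0.2118]
orientation: [-3.141, 0.001, 1.571]
wrist_force: [-0.2, 1.1, -0.3]
grip_width: 0.0881
grasp_force: 0.0
```

```bash
python3 - <<'E'
from fit import *
for n in("top","side"):
    f=cams.grab_frame(n);P=cloud(f);z=P[...,2]
    m=(np.hypot(P[...,0]-.591,P[...,1]+.199)<.09)&(z>.007)&(z<.018); p=onplane(f,big(m),.012);print(n,"trivet",m.sum(),circ(p),rect(p))
    m=(np.hypot(P[...,0]-.439,P[...,1]-0)<.036)&(z>.14)&(z<.165); print("grip",m.sum(),rect(P[m]))
    m=(np.hypot(P[...,0]-.4165,P[...,1]-.36)<.06)&(z>.056)&(z<.07); print("box",m.sum(),rect(P[m]))
E
python3 go.py 440,1,215,155.4 440,1,128,155.4
```

```text
top trivet 1691 [ 591.4 -199.5   67.7] (array([ 590.8, -199.2]), array([137.2, 135.9]), 136.4)
grip 162 (array([4.389e+02, 3.000e-01]), array([71.1, 16.2]), 155.3)
box 567 (array([415. , 360.5]), array([91.6, 49.9]), 88.9)
side trivet 1151 [ 593.6 -201.8   68.7] (array([ 593.6, -201.7]), array([138.1, 138. ]), 175.5)
grip 111 (array([439.5,   0.6]), array([69.4, 21. ]), 154.4)
box 145 (array([416.8, 357.7]), array([97.3, 49.3]), 90.2)
t 31.12 p [416.  358.7 210.7] rpy [-1.798e+02  1.000e-01  9.000e+01] w 88.2 gf 0.0 F [ 0.5  0.3 -0.5] q [-0.91  0.63  0.18  1.84 -0.17  0.69 -0.62]
(440.0, 1.0, 215.0, 155.4) -> [-0.3577  0.0239 -0.0043] -1.141 rows>= 10
(440.0, 1.0, 128.0, 155.4) -> [-0.    -0.     0.087] 0.0 rows>= 3
```

>>> {"name": "move_arm", "arguments": {
  "plan": [
    [[-0.02, 0.001, 0], -0.08],
    [[-0.055, 0.003, 0], -0.19],
    [[-0.09, 0.006, 0], -0.3],
    [[-0.125, 0.008, 0], -0.41],
    [[-0.16, 0.01, 0], -0.52],
    [[-0.195, 0.013, 0], -0.63],
    [[-0.23, 0.015, 0], -0.74],
    [[-0.265, 0.017, 0], -0.85],
    [[-0.3, 0.02, 0], -0.96],
    [[-0.33, 0.022, 0], -1.06],
    [[-0.35, 0.024, 0], -1.141],
    [[-0.358, 0.024, 0], -1.141]
  ]
}}

```text
time: 32.12
position: [0.44, -0.0023, 0.211]
orientation: [-3.139, -0.003, 2.708]
wrist_force: [-0.2, 0.1, -0.5]
grip_width: 0.0882
grasp_force: 0.0
```

>>> {"name": "move_arm", "arguments": {
  "plan": [
    [[0, 0, 0], 0],
    [[0, 0, 0], 0],
    [[0, 0, 0], 0],
    [[0, 0, 0], 0]
  ]
}}

```text
time: 32.45
position: [0.441, 0.0034, 0.2123]
orientation: [3.141, -0.001, 2.714]
wrist_force: [0.4, 0.5, 0.3]
grip_width: 0.0883
grasp_force: 0.0
```

```bash
python3 go.py 440,0.5,128,155.2
```

```text
t 32.45 p [441.    3.4 212.3] rpy [180.   -0.  155.5] w 88.3 gf 0.0 F [0.4 0.5 0.3] q [ 0.05  0.51 -0.24  2.13  0.23  0.53  0.78]
(440.0, 0.5, 128.0, 155.2) -> [-0.0003 -0.0031  0.0843] 0.006 rows>= 3
```

>>> {"name": "move_arm", "arguments": {
  "plan": [
    [[0, -0.003, 0.015], 0],
    [[0, -0.003, 0.04], 0],
    [[0, -0.003, 0.065], 0],
    [[0, -0.003, 0.08], 0],
    [[0, -0.003, 0.083], 0],
    [[0, -0.003, 0.083], 0],
    [[0, -0.003, 0.083], 0]
  ]
}}

```text
time: 33.03
position: [0.4402, -0.0005, 0.13]
orientation: [3.141, 0.0, 2.713]
wrist_force: [1.3, 0.5, 0.7]
grip_width: 0.0879
grasp_force: 0.0
```

>>> {"name": "move_arm", "arguments": {
  "plan": [
    [[0, 0, 0], 0],
    [[0, 0, 0], 0],
    [[0, 0, 0], 0],
    [[0, 0, 0], 0],
    [[0, 0, 0], 0],
    [[0, 0, 0], 0],
    [[0, 0, 0], 0],
    [[0, 0, 0], 0],
    [[0, 0, 0], 0],
    [[0, 0, 0], 0],
    [[0, 0, 0], 0]
  ],
  "grip": -1,
  "force": 40
}}

```text
time: 33.95
position: [0.4402, -0.001, 0.1295]
orientation: [3.141, 0.0, 2.712]
wrist_force: [0.0, 2.2, 0.6]
grip_width: 0.0171
grasp_force: 0.7
```

>>> {"name": "move_arm", "arguments": {
  "plan": [
    [[0, 0, -0.005], 0],
    [[0, 0, -0.015], 0],
    [[0, 0, -0.03], 0],
    [[0, 0, -0.05], 0],
    [[0, 0, -0.07], 0],
    [[0, 0, -0.085], 0],
    [[0, 0, -0.09], 0],
    [[0, 0, -0.09], 0],
    [[0, 0, -0.09], 0]
  ]
}}

```text
time: 34.7
position: [0.4391, -0.0016, 0.219]
orientation: [-3.141, -0.001, 2.712]
wrist_force: [0.3, 0.4, -5.9]
grip_width: 0.0152
grasp_force: 40.0
```

```bash
python3 go.py 592.3,-200.5,218,140
python3 - <<'E'
from fit import *
for n in("top","side"):
    f=cams.grab_frame(n);save("b_"+n+".png",f["img"]);P=cloud(f);z=P[...,2]
    m=(np.hypot(P[...,0]-.44,P[...,1])<.056)&(z>.11)&(z<.15); print(n,m.sum(),circ(P[m]) if m.sum()>20 else 0)
    m=(np.abs(P[...,0]-.443)<.09)&(np.abs(P[...,1]-.005)<.07)&(z>.006)&(z<.018); p=onplane(f,big(m),.012);print("board",rect(p))
E
```

```text
t 34.7 p [439.1  -1.6 219. ] rpy [-1.800e+02 -1.000e-01  1.554e+02] w 15.2 gf 40.0 F [ 0.3  0.4 -5.9] q [ 0.07  0.5  -0.25  2.12  0.23  0.55  0.79]
(592.3, -200.5, 218.0, 140.0) -> [-0.2222 -0.117   0.001 ] 0.268 rows>= 7
top 16 0Traceback (most recent call last):
  File "<stdin>", line 5, in <module>
  File "fit.py", line 7, in big
    cs=cv2.findContours(m,cv2.RETR_EXTERNAL,cv2.CHAIN_APPROX_NONE)[0]; return max(cs,key=cv2.contourArea).reshape(-1,2)
                                                                              ~~~^^^^^^^^^^^^^^^^^^^^^^^^
ValueError: max() iterable argument is empty
```

>>> {"name": "move_arm", "arguments": {
  "plan": [
    [[-0.006, -0.003, 0], 0.01],
    [[-0.018, -0.009, 0], 0.02],
    [[-0.036, -0.019, 0], 0.045],
    [[-0.058, -0.03, 0], 0.07],
    [[-0.082, -0.043, 0], 0.1],
    [[-0.107, -0.056, 0], 0.13],
    [[-0.132, -0.069, 0], 0.16],
    [[-0.157, -0.083, 0], 0.19],
    [[-0.18, -0.095, 0], 0.22],
    [[-0.2, -0.105, 0], 0.245],
    [[-0.214, -0.113, 0], 0.26],
    [[-0.222, -0.117, 0], 0.268]
  ]
}}

```text
time: 35.75
position: [0.5934, -0.2046, 0.218]
orientation: [-3.14, 0.001, 2.439]
wrist_force: [-0.9, -1.2, -5.3]
grip_width: 0.0157
grasp_force: 39.9
```

>>> {"name": "move_arm", "arguments": {
  "plan": [
    [[0, 0, 0], 0],
    [[0, 0, 0], 0],
    [[0, 0, 0], 0],
    [[0, 0, 0], 0],
    [[0, 0, 0], 0],
    [[0, 0, 0], 0]
  ]
}}

```text
time: 36.25
position: [0.5926, -0.1994, 0.2196]
orientation: [3.141, -0.0, 2.445]
wrist_force: [0.3, 0.2, -5.8]
grip_width: 0.0157
grasp_force: 40.0
```

```bash
python3 go.py 592.3,-200.5,130,140
python3 - <<'E'
from fit import *
for n in("top","side"):
    f=cams.grab_frame(n);save("b_"+n+".png",f["img"]);P=cloud(f);z=P[...,2]
    m=(np.hypot(P[...,0]-.592,P[...,1]+.2)<.052)&(z>.11)&(z<.15); print(n,m.sum(),circ(P[m]) if m.sum()>20 else 0)
    m=(np.abs(P[...,0]-.443)<.1)&(np.abs(P[...,1]-.005)<.08)&(z>.005)&(z<.02); print("board",m.sum(),rect(onplane(f,big(m),.012)) if m.sum()>800 else 0)
E
```

```text
t 36.25 p [ 592.6 -199.4  219.6] rpy [180.   -0.  140.1] w 15.7 gf 40.0 F [ 0.3  0.2 -5.8] q [ 0.36  0.71 -0.2   1.58  0.17  0.86  0.97]
(592.3, -200.5, 130.0, 140.0) -> [-0.0004 -0.0011  0.0896] 0.001 rows>= 3
top 56 [ 591.4 -199.7   48.8]
board 1639 (array([441.7,   2.6]), array([149.6,  90. ]), 12.4)
side 334 [ 594.2 -198.3   48.5]
board 779 0
```

View pics/b_side.png

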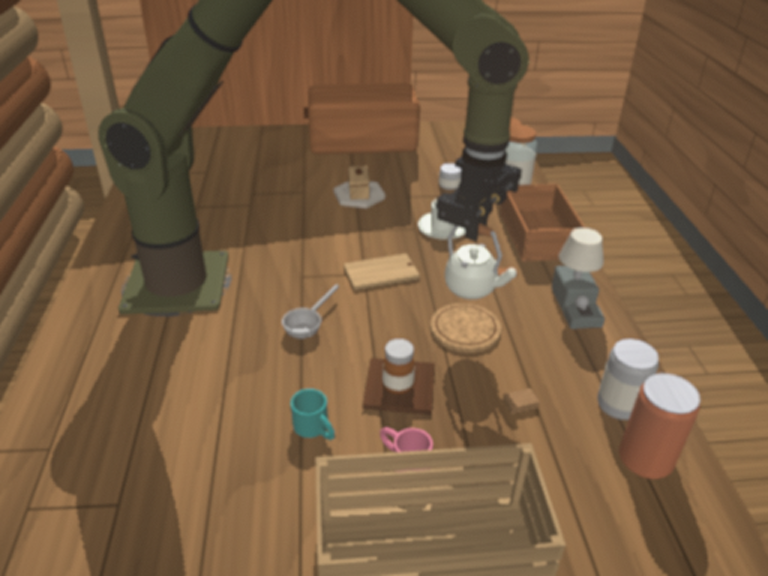

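The teapot hangs upright at (470,270) above the trivet (465,328). The jar is on the coaster (398,375), the box on the tile (360,190) and the board (382,272) is bare.

>>> {"name": "move_arm", "arguments": {
  "plan": [
    [[0, -0.001, 0.008], 0],
    [[0, -0.001, 0.022], 0],
    [[0, -0.001, 0.04], 0],
    [[0, -0.001, 0.058], 0],
    [[0, -0.001, 0.072], 0],
    [[0, -0.001, 0.08], 0],
    [[0, -0.001, 0.083], 0],
    [[0, -0.001, 0.084], 0],
    [[0, -0.001, 0.084], 0],
    [[0, -0.001, 0.084], 0]
  ]
}}

```text
time: 37.18
position: [0.593, -0.2011, 0.1363]
orientation: [3.141, 0.002, 2.444]
wrist_force: [-0.3, 0.2, -4.9]
grip_width: 0.0153
grasp_force: 40.0
```

>>> {"name": "move_arm", "arguments": {
  "plan": [
    [[0, 0, 0.001], 0],
    [[0, 0, 0.002], 0],
    [[0, 0, 0.003], 0],
    [[0, 0, 0.003], 0],
    [[0, 0, 0.003], 0]
  ]
}}

```text
time: 37.6
position: [0.5922, -0.2009, 0.1325]
orientation: [-3.142, -0.0, 2.444]
wrist_force: [-0.1, 0.1, -5.5]
grip_width: 0.0152
grasp_force: 40.0
```

>>> {"name": "move_arm", "arguments": {
  "plan": [
    [[0, 0, 0.001], 0],
    [[0, 0, 0.0015], 0],
    [[0, 0, 0.002], 0],
    [[0, 0, 0.002], 0],
    [[0, 0, 0.002], 0]
  ]
}}

```text
time: 38.02
position: [0.5922, -0.2009, 0.1304]
orientation: [-3.142, -0.0, 2.444]
wrist_force: [0.8, 0.1, -6.2]
grip_width: 0.0156
grasp_force: 40.0
```

>>> {"name": "move_arm", "arguments": {
  "plan": [
    [[0, 0, 0.0005], 0],
    [[0, 0, 0.001], 0],
    [[0, 0, 0.0015], 0],
    [[0, 0, 0.0015], 0],
    [[0, 0, 0.0015], 0]
  ]
}}

```text
time: 38.43
position: [0.5928, -0.2008, 0.1295]
orientation: [3.141, 0.001, 2.444]
wrist_force: [1.0, 0.7, -0.2]
grip_width: 0.0156
grasp_force: 39.9
```

>>> {"name": "move_arm", "arguments": {
  "plan": [
    [[0, 0, 0.0003], 0],
    [[0, 0, 0.0005], 0],
    [[0, 0, 0.0005], 0]
  ]
}}

```text
time: 38.68
position: [0.5931, -0.2006, 0.1294]
orientation: [3.14, 0.001, 2.444]
wrist_force: [-0.9, 1.5, 5.3]
grip_width: 0.0152
grasp_force: 39.9
```

>>> {"name": "move_arm", "arguments": {
  "plan": [
    [[0, 0, 0], 0],
    [[0, 0, 0], 0],
    [[0, 0, 0], 0],
    [[0, 0, 0], 0],
    [[0, 0, 0], 0],
    [[0, 0, 0], 0],
    [[0, 0, 0], 0]
  ],
  "grip": 1,
  "force": 20
}}

```text
time: 39.27
position: [0.5922, -0.201, 0.1284]
orientation: [-3.142, -0.0, 2.444]
wrist_force: [-0.2, 0.4, -0.3]
grip_width: 0.06
grasp_force: 0.0
```

>>> {"name": "move_arm", "arguments": {
  "plan": [
    [[0, 0, -0.02], 0],
    [[0, 0, -0.05], 0],
    [[0, 0, -0.08], 0],
    [[0, 0, -0.09], 0],
    [[0, 0, -0.09], 0],
    [[0, 0, -0.09], 0]
  ]
}}

```text
time: 39.77
position: [0.592, -0.2009, 0.2182]
orientation: [-3.142, 0.0, 2.444]
wrist_force: [-0.9, -0.4, -1.0]
grip_width: 0.088
grasp_force: 0.0
```

```bash
python3 go.py 500,100,215,115 416,359.5,150,90
```

```text
t 39.77 p [ 592.  -200.9  218.2] rpy [-180.    0.  140.] w 88.0 gf 0.0 F [-0.9 -0.4 -1. ] q [ 0.36  0.71 -0.2   1.59  0.17  0.86  0.97]
(500.0, 100.0, 215.0, 115.0) -> [0.2639 0.1715 0.0032] 0.437 rows>= 8
(416.0, 359.5, 150.0, 90.0) -> [0.2707 0.0335 0.065 ] 0.436 rows>= 7
```

>>> {"name": "move_arm", "arguments": {
  "plan": [
    [[0.02, 0.013, 0], 0.04],
    [[0.05, 0.033, 0], 0.09],
    [[0.082, 0.053, 0], 0.14],
    [[0.114, 0.074, 0], 0.19],
    [[0.146, 0.095, 0], 0.24],
    [[0.178, 0.116, 0], 0.3],
    [[0.21, 0.137, 0], 0.35],
    [[0.24, 0.156, 0], 0.4],
    [[0.264, 0.1715, 0], 0.437]
  ]
}}

```text
time: 40.52
position: [0.4975, 0.1027, 0.2166]
orientation: [-3.138, -0.002, 2.007]
wrist_force: [0.1, 1.1, 0.1]
grip_width: 0.0884
grasp_force: 0.0
```

>>> {"name": "move_arm", "arguments": {
  "plan": [
    [[0.03, 0.004, 0.005], 0.05],
    [[0.065, 0.008, 0.015], 0.1],
    [[0.1, 0.012, 0.025], 0.16],
    [[0.135, 0.017, 0.035], 0.22],
    [[0.17, 0.021, 0.045], 0.28],
    [[0.205, 0.025, 0.055], 0.34],
    [[0.24, 0.03, 0.06], 0.4],
    [[0.262, 0.032, 0.065], 0.436],
    [[0.271, 0.0335, 0.065], 0.436],
    [[0.271, 0.0335, 0.065], 0.436],
    [[0.271, 0.0335, 0.065], 0.436],
    [[0.271, 0.0335, 0.065], 0.436]
  ]
}}

```text
time: 41.52
position: [0.4172, 0.3571, 0.1534]
orientation: [3.141, 0.002, 1.568]
wrist_force: [0.1, -0.7, -0.5]
grip_width: 0.088
grasp_force: 0.0
```

```bash
python3 go.py 416.5,359.5,28,90; python3 mc.py .592 -.2 .035 .04 .11
python3 - <<'E'
from fit import *
for n in("top","side"):
    f=cams.grab_frame(n);P=cloud(f);z=P[...,2]
    m=(np.hypot(P[...,0]-.592,P[...,1]+.2)<.036)&(z>.14)&(z<.165); print("grip",m.sum(),rect(P[m]))
    m=(np.abs(P[...,0]-.443)<.1)&(np.abs(P[...,1]-.005)<.08)&(z>.005)&(z<.02); print("board",m.sum(),rect(onplane(f,big(m),.012)))
E
```

```text
t 41.52 p [417.2 357.1 153.4] rpy [1.80e+02 1.00e-01 8.98e+01] w 88.0 gf 0.0 F [ 0.1 -0.7 -0.5] q [-0.88  0.72  0.15  1.89 -0.19  0.55 -0.61]
(416.5, 359.5, 28.0, 90.0) -> [ 0.0024 -0.0007  0.1254] -0.003 rows>= 4
top 354 circ [ 591.3 -198.1   26.4] rect (array([ 590.8, -199.5]), array([68.6, 66.2]), 58.2) z [0.08  0.091 0.102]
side 311 circ [ 591.7 -202.4   25.3] rect (array([ 591.5, -203.5]), array([66.5, 62.8]), 18.6) z [0.077 0.09  0.105]
grip 153 (array([ 591.5, -201. ]), array([70.1, 16.2]), 139.7)
board 1631 (array([441.7,   2.5]), array([149.6,  90.3]), 12.4)
grip 138 (array([ 592.3, -201. ]), array([69.3, 19.1]), 136.3)
board 782 (array([443.8,  -2.6]), array([151.2,  99. ]), 12.4)
```

>>> {"name": "move_arm", "arguments": {
  "plan": [
    [[0.002, 0, 0.02], 0],
    [[0.002, 0, 0.05], 0],
    [[0.002, 0, 0.08], 0],
    [[0.002, 0, 0.105], 0],
    [[0.002, 0, 0.12], 0],
    [[0.002, 0, 0.125], 0],
    [[0.002, 0, 0.125], 0],
    [[0.002, 0, 0.125], 0]
  ]
}}

```text
time: 42.38
position: [0.4167, 0.3618, 0.0292]
orientation: [3.141, -0.001, 1.57]
wrist_force: [-0.2, 0.2, 0.0]
grip_width: 0.0884
grasp_force: 0.0
```

>>> {"name": "move_arm", "arguments": {
  "plan": [
    [[0, 0, 0], 0],
    [[0, 0, 0], 0],
    [[0, 0, 0], 0],
    [[0, 0, 0], 0],
    [[0, 0, 0], 0],
    [[0, 0, 0], 0],
    [[0, 0, 0], 0]
  ],
  "grip": -1
}}

```text
time: 42.97
position: [0.4164, 0.3622, 0.0288]
orientation: [3.141, -0.001, 1.571]
wrist_force: [0.6, 0.5, 2.8]
grip_width: 0.0498
grasp_force: 20.0
```

>>> {"name": "move_arm", "arguments": {
  "plan": [
    [[0, 0, -0.01], 0],
    [[0, 0, -0.03], 0],
    [[0, 0, -0.055], 0],
    [[0, 0, -0.08], 0],
    [[0, 0, -0.095], 0],
    [[0, 0, -0.1], 0],
    [[0, 0, -0.1], 0],
    [[0, 0, -0.1], 0]
  ]
}}

```text
time: 43.63
position: [0.4155, 0.3616, 0.1281]
orientation: [-3.141, 0.001, 1.571]
wrist_force: [-0.3, 0.4, -2.6]
grip_width: 0.0504
grasp_force: 20.0
```

```bash
python3 go.py 443,1.5,128,12.4
```

```text
t 43.63 p [415.5 361.6 128.1] rpy [-179.9    0.    90. ] w 50.4 gf 20.0 F [-0.3  0.4 -2.6] q [-0.88  0.76  0.14  1.9  -0.2   0.5  -0.6 ]
(443.0, 1.5, 128.0, 12.4) -> [-3.601e-01  2.740e-02  1.000e-04] 1.355 rows>= 11
```

>>> {"name": "move_arm", "arguments": {
  "plan": [
    [[-0.008, 0.001, 0], 0.03],
    [[-0.024, 0.002, 0], 0.1],
    [[-0.05, 0.004, 0], 0.2],
    [[-0.08, 0.006, 0], 0.31],
    [[-0.112, 0.009, 0], 0.42],
    [[-0.144, 0.011, 0], 0.54],
    [[-0.176, 0.014, 0], 0.66],
    [[-0.208, 0.016, 0], 0.78],
    [[-0.24, 0.019, 0], 0.9],
    [[-0.27, 0.021, 0], 1.02],
    [[-0.3, 0.023, 0], 1.13],
    [[-0.325, 0.025, 0], 1.23]
  ]
}}

```text
time: 44.63
position: [0.4399, 0.0337, 0.1277]
orientation: [3.141, 0.003, 0.332]
wrist_force: [0.2, 0.9, -2.2]
grip_width: 0.0503
grasp_force: 20.0
```

```bash
python3 go.py 443,1.5,128,12.4
```

```text
t 44.63 p [439.9  33.7 127.7] rpy [180.    0.2  19. ] w 50.3 gf 20.0 F [ 0.2  0.9 -2.2] q [-0.33  0.69  0.25  2.22 -0.57  0.29 -0.83]
(443.0, 1.5, 128.0, 12.4) -> [-0.0076  0.0315 -0.0003] 0.115 rows>= 1
```

>>> {"name": "move_arm", "arguments": {
  "plan": [
    [[-0.004, 0.016, 0], 0.06],
    [[-0.006, 0.026, 0], 0.1],
    [[-0.006, 0.031, 0], 0.12],
    [[-0.006, 0.031, 0], 0.12],
    [[-0.006, 0.031, 0], 0.12],
    [[-0.006, 0.031, 0], 0.12],
    [[-0.006, 0.031, 0], 0.12],
    [[-0.006, 0.031, 0], 0.12],
    [[-0.006, 0.031, 0], 0.12]
  ]
}}

```text
time: 45.38
position: [0.4457, 0.0064, 0.1285]
orientation: [-3.141, -0.0, 0.222]
wrist_force: [0.3, 0.3, -1.6]
grip_width: 0.0498
grasp_force: 20.0
```

```bash
python3 go.py 445.4,2,33,12.4; python3 mc.py .443 .002 .06 .12 .17
```

```text
t 45.38 p [445.7   6.4 128.5] rpy [-180.    -0.    12.7] w 49.8 gf 20.0 F [ 0.3  0.3 -1.6] q [-0.28  0.7   0.26  2.21 -0.59  0.31 -0.85]
(445.4, 2.0, 33.0, 12.4) -> [-0.0013  0.0042  0.0955] 0.006 rows>= 3
top 210 circ [409.4  -4.3  14.6] rect (array([410. ,  -2.1]), array([49.8, 25.5]), 103.3) z [0.121 0.164 0.168]
side 412 circ [443.9  15.3  45.6] rect (array([438.4, -14.2]), array([96.2, 56.6]), 162.2) z [0.12  0.147 0.166]
```

>>> {"name": "move_arm", "arguments": {
  "plan": [
    [[-0.001, 0.004, 0.01], 0.005],
    [[-0.001, 0.004, 0.03], 0.005],
    [[-0.001, 0.004, 0.055], 0.005],
    [[-0.001, 0.004, 0.075], 0.005],
    [[-0.001, 0.004, 0.089], 0.005],
    [[-0.001, 0.004, 0.094], 0.005],
    [[-0.001, 0.004, 0.095], 0.005],
    [[-0.001, 0.004, 0.095], 0.005],
    [[-0.001, 0.004, 0.095], 0.005]
  ]
}}

```text
time: 46.23
position: [0.4462, 0.0015, 0.0336]
orientation: [-3.141, 0.001, 0.218]
wrist_force: [0.8, -0.5, -1.7]
grip_width: 0.05
grasp_force: 20.0
```

>>> {"name": "move_arm", "arguments": {
  "plan": [
    [[0, 0, 0.001], 0],
    [[0, 0, 0.002], 0],
    [[0, 0, 0.003], 0],
    [[0, 0, 0.003], 0],
    [[0, 0, 0.003], 0]
  ]
}}

```text
time: 46.65
position: [0.4471, 0.0016, 0.0316]
orientation: [-3.141, 0.002, 0.215]
wrist_force: [0.0, -0.7, -2.2]
grip_width: 0.0498
grasp_force: 20.0
```

>>> {"name": "move_arm", "arguments": {
  "plan": [
    [[-0.0005, 0, 0.001], 0],
    [[-0.001, 0, 0.002], 0],
    [[-0.001, 0, 0.0025], 0],
    [[-0.001, 0, 0.0025], 0],
    [[-0.001, 0, 0.0025], 0]
  ]
}}

```text
time: 47.07
position: [0.447, 0.0014, 0.0299]
orientation: [-3.141, 0.004, 0.216]
wrist_force: [0.3, 0.1, -2.1]
grip_width: 0.05
grasp_force: 20.0
```

```bash
python3 go.py 445.4,2,28.8,12.4
```

```text
t 47.07 p [447.    1.4  29.9] rpy [-179.9    0.2   12.4] w 50.0 gf 20.0 F [ 0.3  0.1 -2.1] q [-0.13  0.89  0.05  2.23 -1.    0.04 -0.46]
(445.4, 2.0, 28.8, 12.4) -> [-0.0014 -0.0009  0.0011] -0.001 rows>= 1
```

>>> {"name": "move_arm", "arguments": {
  "plan": [
    [[0, 0, 0.0005], 0],
    [[0, 0, 0.001], 0],
    [[0, 0, 0.0015], 0],
    [[0, 0, 0.0015], 0]
  ]
}}

```text
time: 47.4
position: [0.4473, 0.0014, 0.0289]
orientation: [-3.14, 0.005, 0.216]
wrist_force: [-1.3, 0.5, 0.5]
grip_width: 0.0499
grasp_force: 20.0
```

```bash
python3 go.py 445.4,2,28.8,12.4
```

```text
t 47.4 p [447.3   1.4  28.9] rpy [-179.9    0.3   12.4] w 49.9 gf 20.0 F [-1.3  0.5  0.5] q [-0.13  0.9   0.05  2.23 -1.    0.04 -0.46]
(445.4, 2.0, 28.8, 12.4) -> [-0.0017 -0.001   0.0001] -0.001 rows>= 1
```

>>> {"name": "move_arm", "arguments": {
  "plan": [
    [[0, 0, 0], 0],
    [[0, 0, 0], 0],
    [[0, 0, 0], 0],
    [[0, 0, 0], 0],
    [[0, 0, 0], 0]
  ],
  "grip": 1
}}

```text
time: 47.82
position: [0.4475, 0.0013, 0.0288]
orientation: [-3.141, 0.005, 0.216]
wrist_force: [0.3, -0.2, 0.3]
grip_width: 0.0809
grasp_force: 0.0
```

>>> {"name": "move_arm", "arguments": {
  "plan": [
    [[0, 0, -0.02], 0],
    [[0, 0, -0.05], 0],
    [[0, 0, -0.08], 0],
    [[0, 0, -0.11], 0],
    [[0, 0, -0.14], 0],
    [[0, 0, -0.16], 0],
    [[0, 0, -0.17], 0]
  ]
}}

```text
time: 48.4
position: [0.449, 0.0013, 0.2011]
orientation: [-3.141, 0.002, 0.216]
wrist_force: [0.7, 0.2, -0.2]
grip_width: 0.0881
grasp_force: 0.0
```

```bash
python3 go.py 430,270,220,90
```

```text
t 48.4 p [449.    1.3 201.1] rpy [-1.80e+02  1.00e-01  1.24e+01] w 88.1 gf 0.0 F [ 0.7  0.2 -0.2] q [-0.51  0.63  0.66  2.14 -0.69  0.6  -0.7 ]
(430.0, 270.0, 220.0, 90.0) -> [ 0.039  -0.2665 -0.0189] -1.355 rows>= 11
```

>>> {"name": "move_arm", "arguments": {
  "plan": [
    [[0.005, -0.03, -0.01], -0.1],
    [[0.01, -0.06, -0.02], -0.2],
    [[0.015, -0.09, -0.02], -0.32],
    [[0.02, -0.12, -0.02], -0.44],
    [[0.024, -0.15, -0.02], -0.56],
    [[0.028, -0.18, -0.02], -0.68],
    [[0.032, -0.21, -0.02], -0.8],
    [[0.036, -0.24, -0.02], -0.92],
    [[0.039, -0.266, -0.02], -1.04],
    [[0.039, -0.266, -0.02], -1.16],
    [[0.039, -0.266, -0.02], -1.25],
    [[0.039, -0.266, -0.02], -1.25]
  ]
}}

```text
time: 49.4
position: [0.429, 0.2699, 0.2188]
orientation: [-3.136, 0.0, 1.469]
wrist_force: [-0.7, -0.2, 1.1]
grip_width: 0.0883
grasp_force: 0.0
```

Run:
```python
from fit import *
for n in("top","side"):
    f=cams.grab_frame(n);save("c_"+n+".png",f["img"]);P=cloud(f);z=P[...,2]
    def q(l,x,y,R,lo,hi):
        m=(np.hypot(P[...,0]-x,P[...,1]-y)<R)&(z>lo)&(z<hi); print(n,l,m.sum(),rect(P[m]),circ(P[m]))
    q("box",.444,.002,.06,.056,.07); q("knob",.444,.002,.02,.07,.085); q("jarlid",.444,-.35,.04,.088,.11); q("jarwall",.444,-.35,.035,.03,.085); q("rim",.61,.181,.034,.061,.075); q("grip",.592,-.2,.036,.14,.165)
```

```text
top box 542 (array([4.43e+02, 1.00e-01]), array([89.6, 50. ]), 11.7) [443.    0.5  28.1]
top knob 34 (array([ 4.426e+02, -4.000e-01]), array([16.8, 14.3]), 179.7) [ 4.428e+02 -1.000e-01  6.400e+00]
top jarlid 251 (array([ 439.5, -351.1]), array([46.1, 45.8]), 0.5) [ 439.5 -350.5   17.1]
top jarwall 116 (array([ 435.9, -342.5]), array([53.4, 34.9]), 19.9) [ 439.8 -351.8   25.9]
top rim 122 (array([609.5, 183.5]), array([61.8, 57.6]), 46.0) [609.5 183.3  27.8]
top grip 154 (array([ 591. , -200.6]), array([70.8, 16.2]), 139.8) [-120149.5 -143971.2  187744.9]
side box 263 (array([446.1,  -1.9]), array([90. , 55.1]), 11.4) [444.9   6.4  32.2]
side knob 20 (array([445.7,  -0.8]), array([19.5, 15. ]), 42.3) [4.468e+02 4.000e-01 7.200e+00]
side jarlid 231 (array([ 442.9, -354.1]), array([48.2, 45.8]), 84.2) [ 442.4 -355.5   18.2]
side jarwall 336 (array([ 439.5, -364.6]), array([53.5, 32.1]), 165.1) [ 442.4 -352.3   25.8]
side rim 66 (array([611. , 181.8]), array([62.5, 55.5]), 67.8) [610.5 181.9  28.5]
side grip 136 (array([ 591.4, -199.6]), array([69.6, 20.5]), 142.7) [ 659.9 -115.9  113.4]
```

View pics/c_top.png

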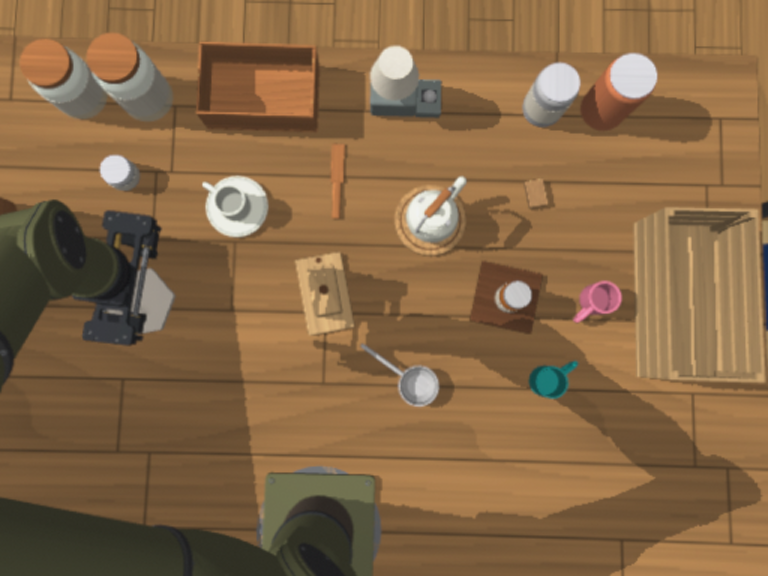

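View pics/c_side.png

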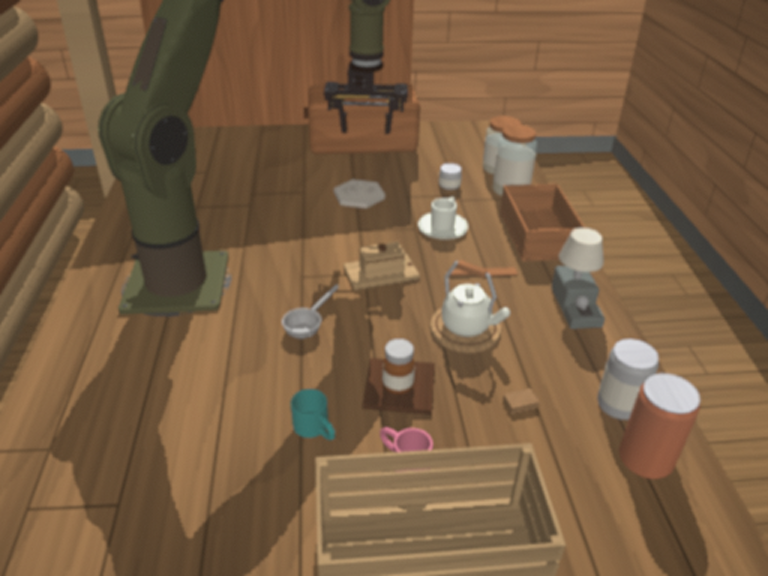

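Both pictures show every item upright on its own stand: cup (232,203), teapot (432,215), box (323,290) and jar (514,296) in the top view. The tile is empty, the arm is clear, and all four are within about 4 mm of centre.

```bash
python3 -c "
from plant import ticket; print(ticket.finish_job())"
```

```text
the job is handed in; nothing more can be done
None
```

I handed the job in at about 50 s of the 144 s limit; before that, the cameras showed the teapot, cup, jar and box upright on their own stands, each within about 4 mm of centre and the box in line with its board to about 1°.

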